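# Swap the reference and the board module at the probe press

### The arm

A 6-joint arm with a two-finger parallel gripper is mounted at the origin on the work surface. World frame = base frame: x ahead of the robot, y to its left, z up, the work surface at z = 0. Lengths are in m, angles in rad, forces in N, time in s.
With the tool pointing down it reaches from about 0.3 to 0.775 m from the base axis. Payload 14.6 kg.
Tool frame: the origin (TCP) lies on the centre line of the jaws, within the pads' length; the fingertips stand 8 mm ahead of it and the grasp point (between the pads) lies 11 mm behind it; z points along the fingers, y is the line along which they close (so a half turn about z gives the same grasp; the last joint's range is limited). The gripper opens to 94 mm and grips with 3 to 60 N. Pads are 16 mm wide; open, the fingers measure 119 mm over their backs; the gripper's body (75 mm by 177 mm) begins 78 mm behind the grasp point.
Start: joints at [-1.205, 0.3, 1.521, -0, 1.321, -0.067], TCP at [0.231, -0.499, 0.213] pointing down, gripper open.
Joint ranges: [-3.03, 3.03], [-0.79, 2.21], [0.23, 2.52], [-1.04, 4.18], [0, 3.07], [-2.55, 2.55]. Speed limits (rad/s): [2.22, 2.22, 2.57, 3.14, 3.14, 3.14].

### API

Orientations are given as a unit quaternion [w, x, y, z].
In Python, from cell import * gives the robot as it stands.
- The arm moves only by the tool play_rows, never from a script. Its argument "commands" is a list of rows, each an object with "slide": the shift along the world's x, y, z as a fraction of full scale, a list of three; "dr": the turn, a rotation vector about the world's x, y, z as a fraction of full scale, a list of three. In form: [{"slide": [dx, dy, dz], "dr": [rx, ry, rz]}, ...]. A call has 1 to 5 rows; each row is the pose to reach, as a shift and turn from the pose commanded when the call began; what a row does not reach only later rows make up. Full scale, the value 1, is 0.8 m for a shift and 45 degrees for a turn. A row lasts 1/12 s, in which the tool goes at most 41.7 mm and 7.16 degrees, less where a joint would pass 70% of its speed; a pose out of reach is approached as far as the arm can. A call with a number of a shift or a turn outside -1 to 1 is refused whole. A call with a gripper value outside its range is refused whole. "grip" is the opening, from 0 (shut) to 1 (fully open), set as the call begins (left out, the last holds). The fingers move at their own pace and stop on an object; the grip force is fixed at half the most. Time passes only in rows, so rows that repeat a pose let the fingers close. It gives the time, the measured TCP pose, the force, the opening and the grip force at its end, in the units of the state.
- read_state(): the state, without advancing time (a new reading comes with each control period).
- read_camera(name): name is "side" or "top"; returns a dict with "pixels" (420x560x3 uint8, red, green, blue), "fx", "fy", "cx", "cy" (pixels), "k1" (the pictures are not rectified: a ray, as slopes to the right and down, at radius r is drawn at 1 + k1 r^2 times it, then the intrinsics apply), "cam_to_world" (4x4, takes a point from camera to world coordinates). Camera axes: x right, y up, looking along -z (the intrinsics and any distortion apply to the point x, -y, -z); pixel columns grow to the right and rows downward; lengths in m; the calibration is good to about 2 mm. A picture is of the moment at which its call begins. There is no depth.
- sign_off(): hands the job in; it is judged then, once.
The state is a dict: "time_s": time; "joint_positions": joint angles; "dq": joint speeds; "joint_efforts": joint torques, N m; "ee_pos": TCP position; "ee_rot": TCP orientation; "contact_force": force on the tool from outside, world axes, zero at the start; "wrist_torque": the same for the moment, N m; "width": opening from 0.0 (shut) to 1.0 (fully open); "grip_force": force on a finger pad.
Only numpy, scipy, OpenCV 4.12 (cv2) and the standard library are available. Lean on these libraries where they do the work, as an engineer would, in place of code of your own. Each camera call takes 0.05 s, during which the arm holds its last target. There are 200 camera calls.

### The job

Swap the two modules: put the blue reference module from the probe press onto the yellow pad of the holding stand, and the green-topped module from the stand onto the black pad of the press, each centred on its pad, square to it and never tipped over (the blue mat is there to park one meanwhile). Then pull the press's red handle down until it lines up with the green mark. Do not disturb the bottle, jar, screwdriver or bin.

Things in the scene. Friction and masses are not known exactly. Their poses are not given: they have to be found in the camera images.
- reference: Blue reference module with a white top plate: a rigid block 56 (its x) x 40 (its y) x 50 mm tall, about 0.2 kg. Origin at the centre of its underside, z up. Best gripped across its 40 mm width (y). It starts on the black pad of the press, a few mm and up to 7 degrees off square.
- unit: Board module: bare aluminium block with a green circuit board on top, same size as the reference (56 x 40 x 50 mm), origin at the centre of its underside. It starts on the yellow pad of the stand, a few mm and up to 9 degrees off square.
- press_nest (a point): Centre of the top of the black pad (72 x 56 mm, 20 mm above the table) of the fixed probe press, which may stand on either side and is turned up to 11 degrees. Axes: x from the press's open front to its back, y to its left (handle side), z up. Grey base plate round it: x -70 to 120, y -75 to 75 mm, 8 mm lower. Two steel posts (18 mm) at x 85, y +-55 mm.
- foot (a point): Centre of the underside of the black probe foot over the pad: 18 (x) x 34 (y) x 12 mm, press axes, 21 mm behind the pad's centre and 87 mm above the pad with the handle at 0, sinking 38 mm per rad of handle. A 16 mm steel ram above it. Thin brass pins (look only) hang 8 mm lower. A module can be lifted 10 to 15 mm and drawn out to the front.
- top_front (a point): Front lower edge (middle) of the press's fixed black top arm, 12 mm in front of the pad's centre and 165 mm above the pad; the arm is 34 mm wide (y), 50 mm tall and runs from here to the back. A vertical gripper does not fit at the pad under arm and foot: come from the open front (-x) with the tool leaning back to the front by 25 to 45 degrees.
- stand_nest (a point): Centre of the top face of the yellow pad (72 x 56 mm, 30 mm above the table) on the fixed aluminium holding stand (110 x 100 mm), open above. Axes: x away from the robot, z up; turned up to 11 degrees.
- mat_top (a point): Centre of the top face of the fixed blue mat, 100 (x) x 120 (y) x 3 mm, clear space to park a module, turned up to 6 degrees.
- press_handle (a joint): Angle of the press's red handle in rad: 0 fully up (leaning to the front, 55 degrees above level), growing as it is pulled down to the front, limit 1.2. Starts at 0 to 0.2. The green mark is at 0.75 (handle 12 degrees above level). Stiff by friction (0.3 Nm, 3 N at the grip), stays where left. It drives the probe foot down: at the mark the foot is 8 mm above a module on the pad.
- handle_grip (a point): Middle of the red grip, 110 mm from the pivot; the grip is a round bar of 20 mm diameter along the handle, 75 to 145 mm from the pivot. It moves in a circle in a plane parallel to the press's x-z plane, 105 mm left (+y) of the pad's centre. A thin scale (look only) with the green mark stands 25 mm to its right, within 95 mm of the pivot.
- handle_pivot (a point): Pivot of the handle, on the press's left: 85 mm behind, 105 mm left of and 190 mm above the pad's centre. The handle turns about the press's y axis.
- cleaner: Bystander: white plastic bottle with red cap, 44 mm diameter, 105 mm tall, standing. Origin at the centre of its underside.
- driver: Bystander: screwdriver, 130 mm long, lying along its x in front of the blue mat, nearer the robot. Origin at its middle, on the table.
- chip_bin: Bystander: small open blue bin, 90 x 70 x 35 mm. Origin at the centre of its underside.
- flux_jar: Bystander: amber jar with black cap, 48 mm diameter, 50 mm tall. Origin at the centre of its underside.
Things that resemble listed ones, but are neither listed nor needed, are in the scene too. What is shaped like the reference but pink is not meant. Leave any purple look-alike of the unit alone.

How it is judged:
On the way, in this order (a step that is already met when the one before it is completed fails the run):
1. both modules stand swapped on their pads, released, with the handle still up (below 0.4 rad) (horizontal distance between unit and press_nest below 0.01 m and z of unit in the frame of press_nest between -0.005 and 0.005 m and angle between the x axis of unit and the x axis of press_nest, either way round below 0.16 rad and angle between each of unit, reference's own z axis and vertical below 0.1 rad and linear speed of each of unit, reference below 0.02 m/s and contact force between each of unit, reference and the fingers below 0.1 N and horizontal distance between reference and stand_nest below 0.01 m and z of reference in the frame of stand_nest between -0.005 and 0.005 m and angle between the x axis of reference and the x axis of stand_nest, either way round below 0.16 rad and value of joint press_handle below 0.4 rad), for 0.2 s.
2. the red handle stands at the green mark (value of joint press_handle between 0.65 and 0.85 rad and velocity of joint press_handle between -0.05 and 0.05 rad/s), for 0.2 s.
At the end, for the whole second after the job is handed in: The green-topped module stands on the black press pad and the blue one on the yellow stand pad, each within 10 mm of the pad's centre, square within 9 degrees (either way round), upright, at rest and released; the handle stands at 0.75 +- 0.10 rad (the green mark) and is at rest (all of step 2 and horizontal distance between unit and press_nest below 0.01 m and z of unit in the frame of press_nest between -0.005 and 0.005 m and angle between the x axis of unit and the x axis of press_nest, either way round below 0.16 rad and angle between each of unit, reference's own z axis and vertical below 0.1 rad and linear speed of each of unit, reference below 0.02 m/s and contact force between each of unit, reference and the fingers below 0.1 N and horizontal distance between reference and stand_nest below 0.01 m and z of reference in the frame of stand_nest between -0.005 and 0.005 m and angle between the x axis of reference and the x axis of stand_nest, either way round below 0.16 rad); the robot touches nothing.
It fails at once if a module is tipped over (more than 40 degrees) (angle between any of reference, unit's own z axis and vertical above 0.7 rad).
It fails at once if the cleaner bottle is moved more than 30 mm (distance of cleaner from where it was at the start of the episode above 0.03 m).
It fails at once if the screwdriver is moved more than 30 mm (distance of driver from where it was at the start of the episode above 0.03 m).
It fails at once if the blue bin is moved more than 30 mm (distance of chip_bin from where it was at the start of the episode above 0.03 m).
It fails at once if the amber jar is moved more than 30 mm (distance of flux_jar from where it was at the start of the episode above 0.03 m).
It also fails if it takes over 72 s, if anything falls off the work surface, if the arm or the gripper's body presses on something with over 40 N, if the wrist force passes 120 N, or if a joint passes its speed limit or range.

## Working session

There is one attempt and no reset: what is moved stays moved. The work goes in short steps, Python scripts to look and compute and a tool call to move; the robot and the scene stay as the last step left them, time stands still between calls to the robot, and variables do not carry over. Pictures are saved under pics/ and viewed, at most 10 in all, crops included, and the job is handed in when it is done.

Besides the shell and the picture viewer there is one more tool, called after "Call:" as name(argument=value, ...) on one line, values as JSON. play_rows: Moves the arm, as the interface text tells. Shift numbers are shares of 0.8 m and turn numbers shares of 45 degrees, none past 1 either way. Its arguments: {"type":"object","properties":{"commands":{"type":"array"},"grip":{"type":"number"}},"required":["commands"]}

```bash
mkdir -p pics; ls; python3 - <<'E'
from cell import *
import cv2,pickle,numpy as np
np.set_printoptions(precision=4,suppress=True)
for n in("top","side"):
    c=read_camera(n); pickle.dump(c,open(n+".pkl","wb"))
    print(n,c["fx"],c["fy"],c["cx"],c["cy"],c["k1"],c["cam_to_world"])
    cv2.imwrite(f"pics/{n}0.png",cv2.resize(c["pixels"][:,:,::-1],(800,600),interpolation=cv2.INTER_CUBIC))
print(read_state())
E
```

```text
pics
top 491.0845062922247 491.0845062922247 286.4354091956931 211.8355503176933 0.03642646967927492 [[-0.0189  0.9985 -0.0521  0.4865]
 [-0.9998 -0.019  -0.0008  0.0263]
 [-0.0018  0.0521  0.9986  1.3632]
 [ 0.      0.      0.      1.    ]]
side 390.1293895553207 390.1293895553207 273.76551930494907 215.60386894784648 -0.040382963838416545 [[-0.8532  0.4121 -0.3198  0.2832]
 [-0.5216 -0.6637  0.5362  0.4821]
 [ 0.0088  0.6243  0.7812  0.8621]
 [ 0.      0.      0.      1.    ]]
{'time_s': 0.1, 'joint_positions': array([-1.2046,  0.3004,  1.5215,  0.    ,  1.3207, -0.0666]), 'dq': array([-0.0002, -0.0021, -0.    , -0.0016, -0.0003,  0.001 ]), 'joint_efforts': array([  0.0003, -53.2643, -35.3284,   0.0709,   0.0235,  -0.    ]), 'ee_pos': array([ 0.2306, -0.4991,  0.2129]), 'ee_rot': array([-0.0005,  0.9767,  0.2147, -0.0001]), 'contact_force': array([ 0.1315, -0.2414,  0.8923]), 'wrist_torque': array([-0.0331,  0.0007,  0.0328]), 'grip_force': 0.0, 'width': 1.000919224490715}
```

View pics/top0.png

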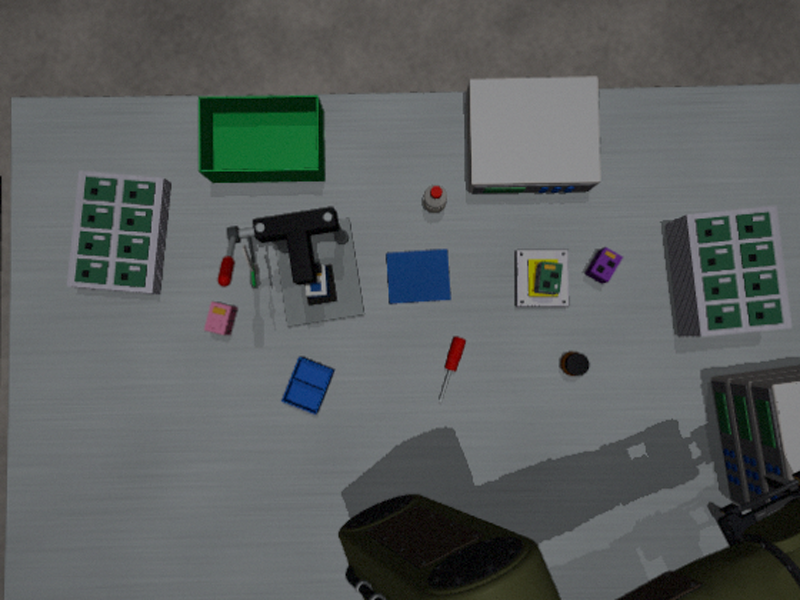

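View pics/side0.png

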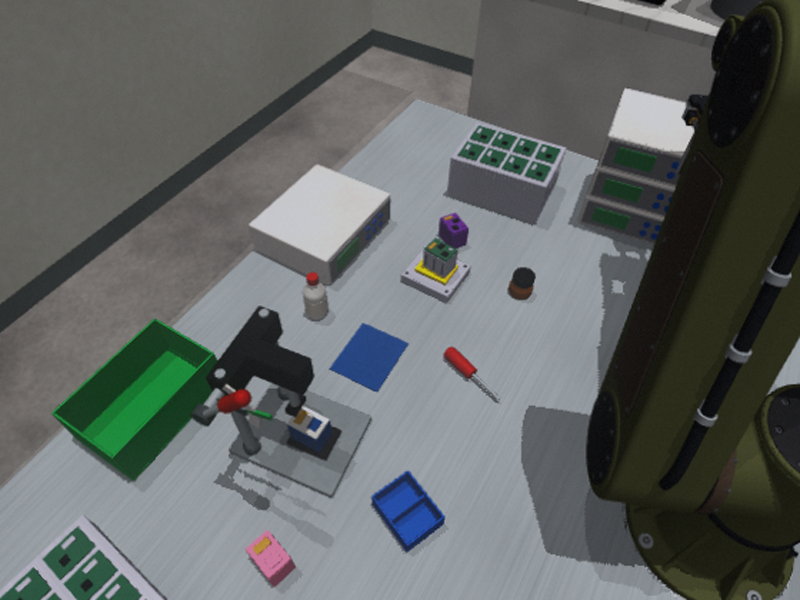

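```bash
cat > h.py <<'E'
import numpy as np,cv2,pickle
from scipy.spatial.transform import Rotation as R
np.set_printoptions(precision=4,suppress=True)
def load(n): return pickle.load(open(n+".pkl","rb"))
def proj(c,P):
    P=np.atleast_2d(P); T=np.linalg.inv(c["cam_to_world"]); q=P@T[:3,:3].T+T[:3,3]
    s=np.c_[q[:,0]/-q[:,2],-q[:,1]/-q[:,2]]; s=s*(1+c["k1"]*(s**2).sum(1))[:,None]
    return s*[c["fx"],c["fy"]]+[c["cx"],c["cy"]]
def ray(c,uv,z):
    uv=np.atleast_2d(uv).astype(float); d=(uv-[c["cx"],c["cy"]])/[c["fx"],c["fy"]]; s=d.copy()
    for _ in range(10): s=d/(1+c["k1"]*(s**2).sum(1))[:,None]
    v=np.c_[s[:,0],-s[:,1],-np.ones(len(s))]@c["cam_to_world"][:3,:3].T; o=c["cam_to_world"][:3,3]
    return o+v*((z-o[2])/v[:,2])[:,None]
def crop(c,u,v,w,hh,k):
    im=cv2.resize(c["pixels"][v:v+hh,u:u+w,::-1],None,fx=k,fy=k,interpolation=cv2.INTER_CUBIC)
    for i in range(0,w,10):
        cv2.line(im,(i*k,0),(i*k,4),(0,0,255),1)
        if (u+i)%20==0: cv2.putText(im,str(u+i),(i*k,14),0,.33,(0,0,255),1)
    for j in range(0,hh,10):
        cv2.line(im,(0,j*k),(4,j*k),(0,0,255),1)
        if (v+j)%20==0: cv2.putText(im,str(v+j),(6,j*k+4),0,.33,(0,0,255),1)
    return im
E
python3 - <<'E'
from h import *
t,s=load("top"),load("side")
a=crop(t,150,130,130,100,4)[:300,:520]; 
A=np.zeros((600,800,3),np.uint8)
A[:400,:400]=crop(t,160,140,100,100,4); A[:300,400:]=crop(t,340,160,100,75,4)
A[300:,400:]=crop(s,275,150,100,75,4); A[400:,:400]=0
A[400:,:400]=crop(t,265,170,100,50,4)
cv2.imwrite("pics/m1.png",A)
cv2.imwrite("pics/m2.png",crop(s,130,200,133,100,6))
hsv=lambda c:cv2.cvtColor(c["pixels"],cv2.COLOR_RGB2HSV)
for n,c in(("top",t),("side",s)):
    m=cv2.inRange(hsv(c),(100,120,60),(125,255,255)); k,l,st,ce=cv2.connectedComponentsWithStats(m)
    for i in range(1,k):
        if st[i,4]>80:
            r=cv2.minAreaRect(np.argwhere(l==i)[:,::-1].astype(np.float32)); print(n,st[i],ce[i],r)
            if st[i,4]>1000: print(ray(c,ce[i],.003), ray(c,cv2.boxPoints(r),.003))
E
```

```text
top [ 270  175   45   38 1511] [292.3375 193.047 ] ((292.3363037109375, 193.04428100585938), (35.255069732666016, 42.971275329589844), 86.18592071533203)
[[0.6095 0.01   0.003 ]] [[ 0.6558  0.0721  0.003 ]
 [ 0.6615 -0.0474  0.003 ]
 [ 0.5633 -0.0518  0.003 ]
 [ 0.5577  0.0673  0.003 ]]
top [197 250  36  40 834] [215.2782 269.1619] ((214.82760620117188, 269.4310302734375), (26.368736267089844, 33.98224639892578), 21.801406860351562)
side [ 231  226   55   48 1421] [258.1816 249.4412] ((257.9029235839844, 248.93826293945312), (36.584228515625, 44.177181243896484), 32.47119140625)
[[0.6102 0.0115 0.003 ]] [[ 0.657   0.0709  0.003 ]
 [ 0.6718 -0.0641  0.003 ]
 [ 0.5648 -0.0519  0.003 ]
 [ 0.5577  0.0776  0.003 ]]
side [ 261  330   50   56 1579] [285.0988 356.9956] ((284.9800109863281, 356.6400146484375), (45.80000686645508, 35.600006103515625), 53.130104064941406)
[[0.4064 0.2183 0.003 ]] [[0.4686 0.2357 0.003 ]
 [0.4399 0.1596 0.003 ]
 [0.3468 0.2003 0.003 ]
 [0.3769 0.2711 0.003 ]]
```

View pics/m1.png

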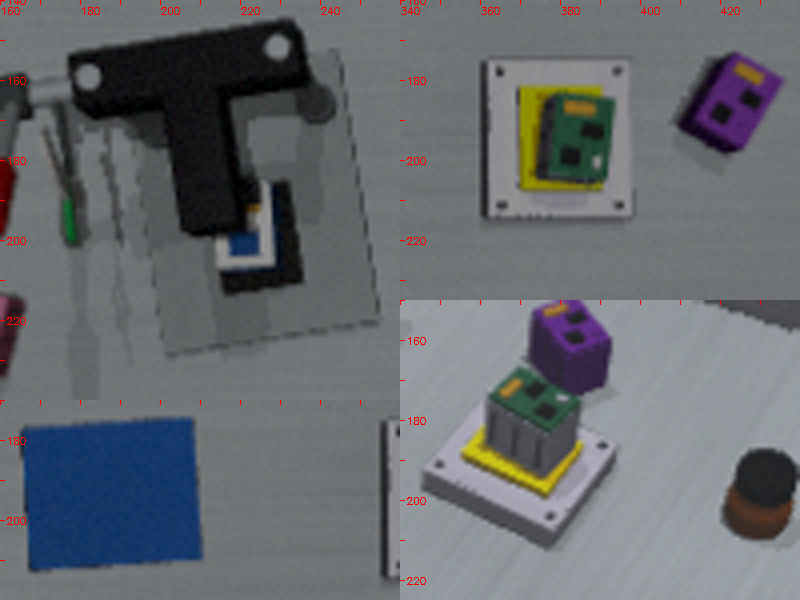

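View pics/m2.png

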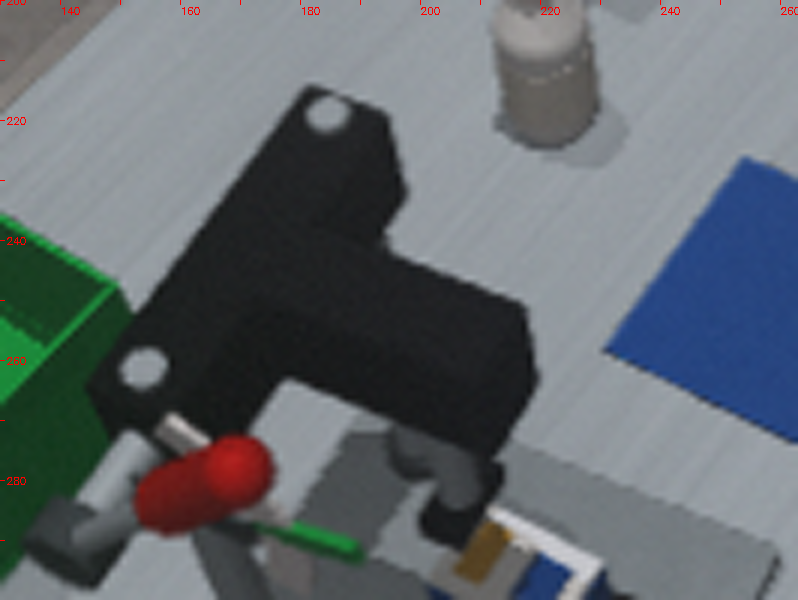

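```bash
cat > fit.py <<'E'
from h import *
from scipy.optimize import least_squares
t,s=load("top"),load("side")
def W(p,L): 
    c,n=np.cos(p[2]),np.sin(p[2]); L=np.atleast_2d(np.array(L,float))
    return np.c_[p[0]+c*L[:,0]-n*L[:,1],p[1]+n*L[:,0]+c*L[:,1],L[:,2]]
def fit(p0,obs):
    f=lambda p:np.concatenate([(proj(c,W(p,[l if len(p)<4 or l[2]>=0 else (l[0],l[1],p[3])]))[0]-uv) for c,l,uv in obs])
    r=least_squares(f,p0,loss="soft_l1"); return r.x,r.fun.reshape(-1,2)
b=.012
press=[(t,(-.07,.075,b),(202,229)),(t,(-.07,-.075,b),(255,220)),(t,(.12,-.075,b),(245,152.5)),
 (t,(-.036,.028,.02),(216.5,213.3)),(t,(-.036,-.028,.02),(235.5,210.8)),(t,(.036,-.028,.02),(232.3,185.3)),
 (s,(-.07,-.075,b),(259.7,292.6)),(s,(-.07,.075,b),(233,346)),(s,(.12,.075,b),(161,319))]
P,r=fit([.56,.19,.1],press); print("press",P,np.degrees(P[2]));print(r.T)
h=-1
stand=[(t,(.036,.028,.03),(370,181.5)),(t,(-.036,.028,.03),(370,207)),(t,(-.036,-.028,.03),(390.3,207.5)),
(s,(-.036,.028,.03),(311.5,198.75)),(s,(-.036,-.028,.03),(320.75,187.5)),(s,(.036,.028,.03),(290.5,188)),
(t,(.055,.05,h),(361.7,174.5)),(t,(.055,-.05,h),(398.5,174.5)),(t,(-.055,-.05,h),(398.5,214.3)),(t,(-.055,.05,h),(361,214.3))]
S,r=fit([.6,-.2,0,.02],stand); print("stand",S);print(r.T)
unit=[(t,(.028,.02,.08),(380,183)),(t,(.028,-.02,.08),(393.5,184.5)),(t,(-.028,-.02,.08),(391.3,206)),(t,(-.028,.02,.08),(377.8,205)),
(s,(.028,-.02,.08),(305,166.5)),(s,(-.028,-.02,.08),(320.2,175)),(s,(-.028,.02,.08),(313.2,182)),(s,(.028,.02,.08),(297,173))]
U,r=fit([.6,-.2,0],unit); print("unit",U);print(r.T)
ref=[(t,(-.028,.02,.07),(213.8,207)),(t,(-.028,-.02,.07),(229,206.7)),(t,(.028,-.02,.07),(226.8,184.5)),(s,(.028,-.02,.07),(211,284)),(s,(-.028,-.02,.07),(231,295))]
B,r=fit([.57,.19,0],ref); print("ref",B);print(r.T)
def grip(a,rr=.11): 
    e=np.radians(55)-a; return (.085-rr*np.cos(e),.105,.02+.19+rr*np.sin(e))
g=lambda a:np.concatenate([proj(s,W(P,[grip(a[0],.145)]))[0]-(169,277),proj(t,W(P,[grip(a[0])]))[0]-(158.2,189.7)])
r=least_squares(g,[.1]); print("handle",r.x,r.fun)
np.savez("est.npz",P=P,S=S,U=U,B=B,H=r.x)
E
python3 fit.py
cat > ov.py <<'E'
from fit import *
def box(p,x0,x1,y0,y1,z): return W(p,[(x0,y0,z),(x1,y0,z),(x1,y1,z),(x0,y1,z)])
items=[(box(P,-.07,.12,-.075,.075,b),(0,255,255)),(box(P,-.036,.036,-.028,.028,.02),(255,255,0)),(box(S,-.036,.036,-.028,.028,.03),(0,0,255)),(box(S,-.055,.055,-.05,.05,S[3]),(255,0,0)),
(box(U,-.028,.028,-.02,.02,.08),(255,0,255)),(box(B,-.028,.028,-.02,.02,.07),(0,255,0)),(box(B,-.028,.028,-.02,.02,.02),(0,165,255))]
A=np.zeros((600,800,3),np.uint8)
for c,u,v,x,y in((t,165,145,0,0),(t,340,150,400,0),(s,165,270,0,300),(s,270,150,400,300)):
    im=cv2.resize(c["pixels"][v:v+75,u:u+100,::-1],None,fx=4,fy=4,interpolation=cv2.INTER_CUBIC)
    for q,col in items: cv2.polylines(im,[np.int32(((proj(c,q)-[u,v])+.5)*4*16)],True,col,1,cv2.LINE_AA,4)
    A[y:y+300,x:x+400]=im
cv2.imwrite("pics/ov.png",A)
E
python3 ov.py >/dev/null
```

```text
press [0.5941 0.198  0.1476] 8.459623750181382
[[-0.5694  0.3162 -0.8478 -0.5401  0.6704 -0.3473  1.3346  0.2393 -0.9673]
 [ 0.1658  0.1085  0.0262  0.7043 -0.1844 -0.5045 -1.8148  0.8837 -4.1703]]
stand [ 0.5992 -0.2279 -0.033   0.0278]
[[-0.2295 -0.38    0.0063  0.4053  0.7252 -0.1865 -0.1004 -0.1439 -0.257
   0.3368]
 [-0.5931  0.2938  0.0782 -0.1597 -0.966   0.1653 -0.532  -0.067   0.4219
  -0.094 ]]
unit [ 0.5952 -0.2332 -0.1265]
[[-0.8684  0.8826  1.0056 -0.7757  0.4487  1.4504  0.2663  0.1273]
 [-0.3876 -0.2708 -0.5487 -1.1831 -0.2044  0.1624  1.2149  1.0297]]
ref [0.598  0.2018 0.0518]
[[-0.6615 -0.7083  0.1187 -0.5047  0.263 ]
 [ 0.5424 -0.2271  0.8802 -0.7455 -1.0423]]
handle [0.0286] [ 1.8385 -1.7344  0.0351 -1.0263]
```

View pics/ov.png

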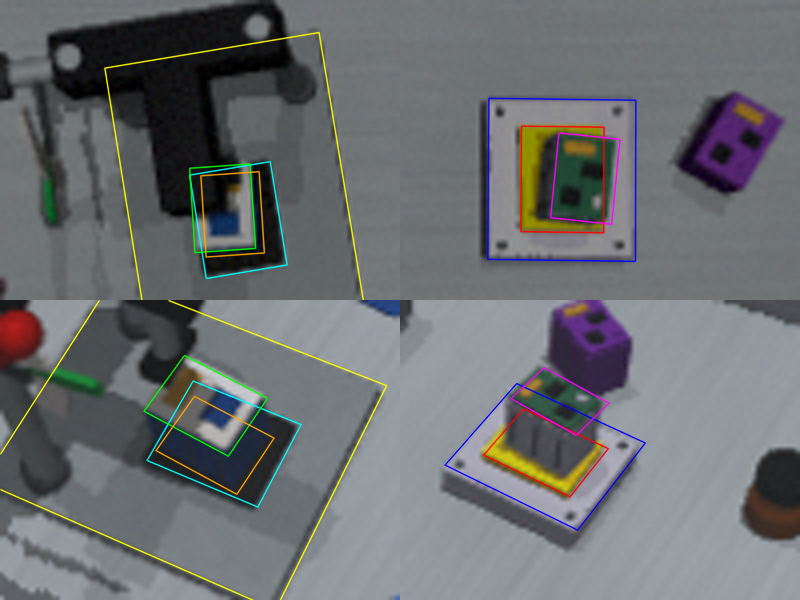

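Candidates, in full-resolution top-image pixels. Unit: the green-topped aluminium block at (385,194) fits, and the purple one at (422,186) is the look-alike. Reference: the blue/white block under the press arm at (221,196) fits, and the pink one at (154,222) does not. The enlarged overlay confirms both choices. The pad and block outlines agree with the image to about 1 px.

```bash
cat > plan.py <<'E'
from h import *
import sys
from cell import read_state
E=np.load("est.npz"); P,S,U,B=E["P"],E["S"],E["U"],E["B"]
M=np.array([.6098,.0107,-.055])  # mat
def loc(p,x,y=0): return p[0]+x*np.cos(p[2])-y*np.sin(p[2]),p[1]+x*np.sin(p[2])+y*np.cos(p[2])
def pose(xy,z,yaw,lean=35):
    Q=R.from_euler("z",yaw)*R.from_euler("y",-lean,degrees=True)*R.from_matrix(np.diag([1,-1,-1]))
    return np.array([*xy,z])+.011*Q.apply([0,0,1]),Q
def plan(wps,cur=None):
    if cur is None:
        s=read_state(); q=s["ee_rot"]; cur=(s["ee_pos"],R.from_quat([q[1],q[2],q[3],q[0]]))
    for name,w in wps:
        d=w[0]-cur[0]; v=(w[1]*cur[1].inv()).as_rotvec()
        n=max(np.linalg.norm(d)/.0417,np.degrees(np.linalg.norm(v))/7.16)
        print(name,"slide",(d/.8).round(4).tolist(),"dr",(v/(np.pi/4)).round(4).tolist(),"rows %.1f"%n,"tcp",w[0]); cur=w
    return cur
E
python3 - <<'E'
from plan import *
u=U[:2]
mid=pose((.41,-.37),.26,-.1265)
plan([("a",mid),("above",pose(u,.18,U[2])),("down",pose(u,.06,U[2])),("up",pose(u,.16,U[2])),("mat",pose(M[:2],.13,M[2])),("matdown",pose(M[:2],.0335,M[2]))])
E
```

```text
a slide [0.2321, 0.1603, 0.0476] dr [0.1189, -0.7786, -0.69] rows 6.6 tcp [ 0.4163 -0.3708  0.251 ]
above slide [0.2316, 0.171, -0.1] dr [-0.0, -0.0, 0.0] rows 5.8 tcp [ 0.6015 -0.234   0.171 ]
down slide [0.0, 0.0, -0.15] dr [0.0, 0.0, 0.0] rows 2.9 tcp [ 0.6015 -0.234   0.051 ]
up slide [0.0, 0.0, 0.125] dr [0.0, 0.0, 0.0] rows 2.4 tcp [ 0.6015 -0.234   0.151 ]
mat slide [0.0182, 0.3055, -0.0375] dr [0.0, 0.0, 0.091] rows 5.9 tcp [0.6161 0.0104 0.121 ]
matdown slide [0.0, 0.0, -0.1206] dr [0.0, 0.0, 0.0] rows 2.3 tcp [0.6161 0.0104 0.0245]
```

Call:
play_rows(commands=[{"slide": [0.116, 0.08, 0.024], "dr": [0.0594, -0.3893, -0.345]}, {"slide": [0.116, 0.08, 0.024], "dr": [0.0594, -0.3893, -0.345]}, {"slide": [0.116, 0.08, 0.024], "dr": [0.0594, -0.3893, -0.345]}, {"slide": [0.116, 0.08, 0.024], "dr": [0.0594, -0.3893, -0.345]}, {"slide": [0.116, 0.08, 0.024], "dr": [0.0594, -0.3893, -0.345]}], grip=1)

```text
time_s: 0.52
ee_pos: [0.3236, -0.4345, 0.2326]
ee_rot: [0.01, 0.985, 0.079, 0.154]
contact_force: [0.4, -0.0, 0.6]
width: 1.001
grip_force: 0.0
```

Call:
play_rows(commands=[{"slide": [0.116, 0.08, 0.024], "dr": [0.0594, -0.3893, -0.345]}, {"slide": [0.116, 0.08, 0.024], "dr": [0.0594, -0.3893, -0.345]}, {"slide": [0.116, 0.08, 0.024], "dr": [0.0594, -0.3893, -0.345]}, {"slide": [0.116, 0.08, 0.024], "dr": [0.0594, -0.3893, -0.345]}, {"slide": [0.116, 0.08, 0.024], "dr": [0.0594, -0.3893, -0.345]}])

```text
time_s: 0.93
ee_pos: [0.4162, -0.3704, 0.2513]
ee_rot: [0.019, 0.952, -0.06, 0.3]
contact_force: [0.1, -0.4, -0.4]
width: 1.0
grip_force: 0.0
```

Tracking is exact. I move above the unit and down.

Call:
play_rows(commands=[{"slide": [0.116, 0.0855, -0.05], "dr": [0, 0, 0]}, {"slide": [0.116, 0.0855, -0.05], "dr": [0, 0, 0]}, {"slide": [0.116, 0.0855, -0.05], "dr": [0, 0, 0]}, {"slide": [0.116, 0.0855, -0.05], "dr": [0, 0, 0]}])

```text
time_s: 1.27
ee_pos: [0.5115, -0.2998, 0.209]
ee_rot: [0.018, 0.953, -0.058, 0.298]
contact_force: [0.3, 0.5, 0.7]
width: 1.0
grip_force: 0.0
```

Call:
play_rows(commands=[{"slide": [0.116, 0.0855, -0.05], "dr": [0, 0, 0]}, {"slide": [0.116, 0.0855, -0.05], "dr": [0, 0, 0]}, {"slide": [0.116, 0.0855, -0.05], "dr": [0, 0, 0]}, {"slide": [0.116, 0.0855, -0.05], "dr": [0, 0, 0]}, {"slide": [0.116, 0.0855, -0.05], "dr": [0, 0, 0]}])

```text
time_s: 1.68
ee_pos: [0.6022, -0.2341, 0.1706]
ee_rot: [0.019, 0.952, -0.059, 0.299]
contact_force: [-0.2, 0.6, 0.2]
width: 0.999
grip_force: 0.0
```

Call:
play_rows(commands=[{"slide": [0, 0, -0.04], "dr": [0, 0, 0]}, {"slide": [0, 0, -0.08], "dr": [0, 0, 0]}, {"slide": [0, 0, -0.12], "dr": [0, 0, 0]}, {"slide": [0, 0, -0.15], "dr": [0, 0, 0]}, {"slide": [0, 0, -0.15], "dr": [0, 0, 0]}])

```text
time_s: 2.1
ee_pos: [0.5993, -0.2353, 0.0474]
ee_rot: [0.019, 0.953, -0.061, 0.297]
contact_force: [0.1, 0.3, -0.4]
width: 1.0
grip_force: 0.0
```

Call:
play_rows(commands=[{"slide": [0, 0, 0], "dr": [0, 0, 0]}, {"slide": [0, 0, 0], "dr": [0, 0, 0]}, {"slide": [0, 0, 0], "dr": [0, 0, 0]}, {"slide": [0, 0, 0], "dr": [0, 0, 0]}, {"slide": [0, 0, 0], "dr": [0, 0, 0]}], grip=0)

```text
time_s: 2.52
ee_pos: [0.6023, -0.2348, 0.0533]
ee_rot: [0.02, 0.952, -0.06, 0.301]
contact_force: [0.5, 0.4, 0.3]
width: 0.68
grip_force: 0.0
```

Call:
play_rows(commands=[{"slide": [0, 0, 0], "dr": [0, 0, 0]}, {"slide": [0, 0, 0], "dr": [0, 0, 0]}, {"slide": [0, 0, 0], "dr": [0, 0, 0]}])

```text
time_s: 2.77
ee_pos: [0.6019, -0.2344, 0.052]
ee_rot: [0.02, 0.952, -0.06, 0.3]
contact_force: [1.0, 0.5, 0.6]
width: 0.472
grip_force: 0.6
```

Call:
play_rows(commands=[{"slide": [0, 0, 0], "dr": [0, 0, 0]}, {"slide": [0, 0, 0], "dr": [0, 0, 0]}, {"slide": [0, 0, 0], "dr": [0, 0, 0]}, {"slide": [0, 0, 0], "dr": [0, 0, 0]}])

```text
time_s: 3.1
ee_pos: [0.602, -0.2343, 0.052]
ee_rot: [0.019, 0.952, -0.06, 0.3]
contact_force: [-1.7, 3.5, 4.4]
width: 0.421
grip_force: 30.0
```

Call:
play_rows(commands=[{"slide": [0, 0, 0.02], "dr": [0, 0, 0]}, {"slide": [0, 0, 0.05], "dr": [0, 0, 0]}, {"slide": [0, 0, 0.08], "dr": [0, 0, 0]}, {"slide": [0, 0, 0.11], "dr": [0, 0, 0]}, {"slide": [0, 0, 0.125], "dr": [0, 0, 0]}])

```text
time_s: 3.52
ee_pos: [0.6023, -0.235, 0.1544]
ee_rot: [0.02, 0.952, -0.06, 0.301]
contact_force: [-0.1, -0.6, -2.3]
width: 0.424
grip_force: 30.0
```

Call:
play_rows(commands=[{"slide": [0.002, 0.03, -0.004], "dr": [0, 0, 0.01]}, {"slide": [0.004, 0.06, -0.008], "dr": [0, 0, 0.02]}, {"slide": [0.006, 0.1, -0.012], "dr": [0, 0, 0.03]}, {"slide": [0.008, 0.14, -0.016], "dr": [0, 0, 0.04]}, {"slide": [0.01, 0.18, -0.02], "dr": [0, 0, 0.05]}])

```text
time_s: 3.93
ee_pos: [0.6094, -0.0892, 0.1348]
ee_rot: [0.013, 0.953, -0.042, 0.3]
contact_force: [-0.0, -0.3, -2.5]
width: 0.419
grip_force: 30.0
```

Call:
play_rows(commands=[{"slide": [0.004, 0.04, -0.008], "dr": [0, 0, 0.02]}, {"slide": [0.006, 0.08, -0.012], "dr": [0, 0, 0.03]}, {"slide": [0.008, 0.11, -0.0175], "dr": [0, 0, 0.041]}, {"slide": [0.0082, 0.1255, -0.0175], "dr": [0, 0, 0.041]}, {"slide": [0.0082, 0.1255, -0.0175], "dr": [0, 0, 0.041]}])

```text
time_s: 4.35
ee_pos: [0.6159, 0.0123, 0.1206]
ee_rot: [0.008, 0.954, -0.025, 0.3]
contact_force: [-0.2, -0.3, -1.9]
width: 0.424
grip_force: 30.0
```

Call:
play_rows(commands=[{"slide": [0, 0, -0.03], "dr": [0, 0, 0]}, {"slide": [0, 0, -0.06], "dr": [0, 0, 0]}, {"slide": [0, 0, -0.09], "dr": [0, 0, 0]}, {"slide": [0, 0, -0.11], "dr": [0, 0, 0]}, {"slide": [0, 0, -0.11], "dr": [0, 0, 0]}])

```text
time_s: 4.77
ee_pos: [0.6144, 0.0091, 0.0297]
ee_rot: [0.009, 0.954, -0.027, 0.298]
contact_force: [0.6, 0.5, -2.3]
width: 0.423
grip_force: 30.0
```

Call:
play_rows(commands=[{"slide": [0, 0, 0], "dr": [0, 0, 0]}, {"slide": [0, 0, 0], "dr": [0, 0, 0]}, {"slide": [0, 0, 0], "dr": [0, 0, 0]}])

```text
time_s: 5.02
ee_pos: [0.6171, 0.0096, 0.0353]
ee_rot: [0.009, 0.953, -0.027, 0.301]
contact_force: [-0.1, -0.5, -2.6]
width: 0.424
grip_force: 30.0
```

Call:
play_rows(commands=[{"slide": [0, 0, -0.004], "dr": [0, 0, 0]}, {"slide": [0, 0, -0.008], "dr": [0, 0, 0]}, {"slide": [0, 0, -0.01], "dr": [0, 0, 0]}, {"slide": [0, 0, -0.01], "dr": [0, 0, 0]}, {"slide": [0, 0, -0.01], "dr": [0, 0, 0]}])

```text
time_s: 5.43
ee_pos: [0.6164, 0.01, 0.0258]
ee_rot: [0.009, 0.953, -0.026, 0.3]
contact_force: [0.1, -0.2, -2.1]
width: 0.426
grip_force: 30.0
```

Call:
play_rows(commands=[{"slide": [0, 0, 0], "dr": [0, 0, 0]}, {"slide": [0, 0, 0], "dr": [0, 0, 0]}])

```text
time_s: 5.6
ee_pos: [0.6165, 0.01, 0.026]
ee_rot: [0.009, 0.953, -0.026, 0.301]
contact_force: [-0.7, -0.4, -2.2]
width: 0.423
grip_force: 30.0
```

Call:
play_rows(commands=[{"slide": [0, 0, -0.0014], "dr": [0, 0, 0]}, {"slide": [0, 0, -0.0014], "dr": [0, 0, 0]}, {"slide": [0, 0, -0.0014], "dr": [0, 0, 0]}])

```text
time_s: 5.85
ee_pos: [0.6167, 0.0099, 0.025]
ee_rot: [0.009, 0.953, -0.026, 0.301]
contact_force: [-0.1, 0.5, 0.1]
width: 0.427
grip_force: 30.0
```

Call:
play_rows(commands=[{"slide": [0, 0, 0], "dr": [0, 0, 0]}, {"slide": [0, 0, 0], "dr": [0, 0, 0]}, {"slide": [0, 0, 0], "dr": [0, 0, 0]}, {"slide": [0, 0, 0], "dr": [0, 0, 0]}, {"slide": [0, 0, 0], "dr": [0, 0, 0]}], grip=1)

```text
time_s: 6.27
ee_pos: [0.6165, 0.0099, 0.0248]
ee_rot: [0.009, 0.953, -0.026, 0.301]
contact_force: [0.5, -0.6, 0.3]
width: 0.74
grip_force: 0.0
```

Call:
play_rows(commands=[{"slide": [0, 0, 0.04], "dr": [0, 0, 0]}, {"slide": [0, 0, 0.08], "dr": [0, 0, 0]}, {"slide": [0, 0, 0.12], "dr": [0, 0, 0]}, {"slide": [0, 0, 0.14], "dr": [0, 0, 0]}, {"slide": [0, 0, 0.14], "dr": [0, 0, 0]}])

```text
time_s: 6.68
ee_pos: [0.618, 0.0099, 0.1413]
ee_rot: [0.009, 0.952, -0.026, 0.304]
contact_force: [-0.3, 0.2, 1.1]
width: 0.996
grip_force: 0.0
```

```bash
python3 - <<'E'
from plan import *
g=np.array([*B[:2],.051]); ax=pose((0,0),0,B[2])[1].apply([0,0,1])
back=g-.15*ax
w=lambda q:pose(q[:2],q[2],B[2])
print(read_state()["ee_pos"],back)
plan([("back",w(back)),("in",w(g))])
E
```

```text
[0.618  0.0099 0.1413] [0.5121 0.1974 0.1739]
back slide [-0.1245, 0.2348, 0.0295] dr [0.001, 0.0081, 0.1367] rows 5.1 tcp [0.5184 0.1977 0.1649]
in slide [0.1074, 0.0056, -0.1536] dr [0.0, 0.0, 0.0] rows 3.6 tcp [0.6043 0.2022 0.042 ]
```

Call:
play_rows(commands=[{"slide": [-0.045, 0.02, 0.01], "dr": [0, 0, 0.04]}, {"slide": [-0.085, 0.04, 0.02], "dr": [0, 0, 0.08]}, {"slide": [-0.12, 0.06, 0.03], "dr": [0, 0, 0.12]}, {"slide": [-0.1245, 0.1, 0.035], "dr": [0, 0, 0.1367]}, {"slide": [-0.1245, 0.14, 0.035], "dr": [0, 0, 0.1367]}])

```text
time_s: 7.1
ee_pos: [0.5158, 0.1222, 0.1652]
ee_rot: [-0.007, 0.953, 0.024, 0.301]
contact_force: [0.1, -1.1, -0.8]
width: 0.998
grip_force: 0.0
```

Call:
play_rows(commands=[{"slide": [0, 0.04, 0], "dr": [0, 0, 0]}, {"slide": [0, 0.08, 0], "dr": [0, 0, 0]}, {"slide": [0, 0.095, 0], "dr": [0, 0, 0]}, {"slide": [0, 0.095, 0], "dr": [0, 0, 0]}, {"slide": [0, 0.095, 0], "dr": [0, 0, 0]}])

```text
time_s: 7.52
ee_pos: [0.5163, 0.1982, 0.1636]
ee_rot: [-0.007, 0.954, 0.026, 0.3]
contact_force: [-0.8, -1.0, -0.1]
width: 1.004
grip_force: 0.0
```

```bash
python3 - <<'E'
from plan import *
from cell import *
for n in("top","side"): pickle.dump(read_camera(n),open(n+"1.pkl","wb"))
g=np.array([*B[:2],.051]); ax=pose((0,0),0,B[2])[1].apply([0,0,1])
w=lambda q:pose(q[:2],q[2],B[2])
plan([("half",w(g-.07*ax)),("in",w(g))])
t,s=load("top1"),load("side1")
A=np.zeros((300,800,3),np.uint8); A[:,:400]=crop(t,190,140,133,100,3)[:,:399][:,:400] if 0 else cv2.resize(crop(t,190,140,133,100,3),(400,300)); A[:,400:]=cv2.resize(crop(s,160,200,133,100,3),(400,300))
cv2.imwrite("pics/m3.png",cv2.resize(A,(800,300)))
E
```

```text
half slide [0.0595, 0.0039, -0.0809] dr [0.0016, -0.0014, 0.0007] rows 1.9 tcp [0.5642 0.2001 0.0993]
in slide [0.0501, 0.0026, -0.0717] dr [0.0, 0.0, 0.0] rows 1.7 tcp [0.6043 0.2022 0.042 ]
```

View pics/m3.png

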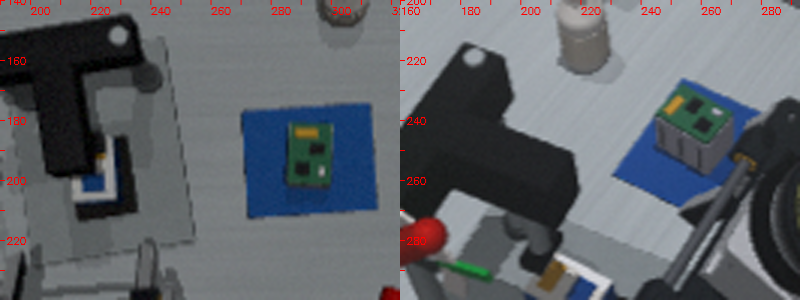

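The unit stands upright on the mat, centred at about (293,191) in the top image. The reference is unmoved at about (222,197). I go in along the tool axis.

Call:
play_rows(commands=[{"slide": [0.03, 0.002, -0.04], "dr": [0, 0, 0]}, {"slide": [0.06, 0.004, -0.081], "dr": [0, 0, 0]}, {"slide": [0.085, 0.0055, -0.117], "dr": [0, 0, 0]}, {"slide": [0.1, 0.006, -0.14], "dr": [0, 0, 0]}, {"slide": [0.105, 0.0065, -0.148], "dr": [0, 0, 0]}])

```text
time_s: 8.03
ee_pos: [0.601, 0.201, 0.0428]
ee_rot: [-0.006, 0.954, 0.024, 0.299]
contact_force: [-0.1, -1.0, 0.5]
width: 1.0
grip_force: 0.0
```

Call:
play_rows(commands=[{"slide": [0.0045, 0, -0.005], "dr": [0, 0, 0]}, {"slide": [0.0045, 0, -0.005], "dr": [0, 0, 0]}, {"slide": [0.0045, 0, -0.005], "dr": [0, 0, 0]}])

```text
time_s: 8.28
ee_pos: [0.6045, 0.2029, 0.0436]
ee_rot: [-0.007, 0.953, 0.025, 0.301]
contact_force: [-0.0, -0.1, 0.1]
width: 0.999
grip_force: 0.0
```

Call:
play_rows(commands=[{"slide": [0, 0, 0], "dr": [0, 0, 0]}, {"slide": [0, 0, 0], "dr": [0, 0, 0]}, {"slide": [0, 0, 0], "dr": [0, 0, 0]}, {"slide": [0, 0, 0], "dr": [0, 0, 0]}, {"slide": [0, 0, 0], "dr": [0, 0, 0]}], grip=0)

```text
time_s: 8.7
ee_pos: [0.6044, 0.2032, 0.0427]
ee_rot: [-0.007, 0.953, 0.025, 0.301]
contact_force: [0.1, -1.0, -0.0]
width: 0.683
grip_force: 0.0
```

Call:
play_rows(commands=[{"slide": [0, 0, 0], "dr": [0, 0, 0]}, {"slide": [0, 0, 0], "dr": [0, 0, 0]}, {"slide": [0, 0, 0], "dr": [0, 0, 0]}, {"slide": [0, 0, 0], "dr": [0, 0, 0]}, {"slide": [0, 0, 0], "dr": [0, 0, 0]}])

```text
time_s: 9.12
ee_pos: [0.6044, 0.203, 0.0423]
ee_rot: [-0.007, 0.953, 0.025, 0.301]
contact_force: [-0.4, -1.5, 0.4]
width: 0.421
grip_force: 30.0
```

Call:
play_rows(commands=[{"slide": [0, 0, 0], "dr": [0, 0, 0]}, {"slide": [0, 0, 0], "dr": [0, 0, 0]}])

```text
time_s: 9.28
ee_pos: [0.6044, 0.203, 0.0423]
ee_rot: [-0.007, 0.953, 0.025, 0.301]
contact_force: [-0.3, -2.0, 0.1]
width: 0.423
grip_force: 30.0
```

```bash
python3 - <<'E'
from plan import *
g0=np.array([*B[:2],.051]); a=P[2]
off=lambda x,z:(g0[0]+x*np.cos(a),g0[1]+x*np.sin(a),g0[2]+z)
w=lambda q,y:pose(q[:2],q[2],y)
s=S[:2]
c=plan([("lift",w(off(0,.013),B[2])),("out",w(off(-.08,.013),B[2])),("outup",w(off(-.13,.09),B[2]))],pose(g0[:2],g0[2],B[2]))
plan([("stand",pose(s,.13,S[2])),("dn",pose(s,.066,S[2]))],c)
# unit location by green centroid, same method at stand and mat
for n,z in(("top",.08),("top1",.053)):
    k=load(n);m=cv2.inRange(cv2.cvtColor(k["pixels"],cv2.COLOR_RGB2HSV),(60,90,30),(90,255,255))
    _,l,st,ce=cv2.connectedComponentsWithStats(m)
    for i in range(1,len(st)):
        q=ray(k,ce[i],z)[0]
        if 100<st[i,4]<400 and .5<q[0]<.7 and abs(q[1])<.3: print(n,st[i],q)
print(U,M, read_state()["ee_pos"])
E
```

```text
lift slide [0.0, 0.0, 0.0163] dr [0.0, 0.0, 0.0] rows 0.3 tcp [0.6043 0.2022 0.055 ]
out slide [-0.0989, -0.0147, 0.0] dr [0.0, 0.0, 0.0] rows 1.9 tcp [0.5252 0.1904 0.055 ]
outup slide [-0.0618, -0.0092, 0.0962] dr [0.0, 0.0, 0.0] rows 2.2 tcp [0.4757 0.1831 0.132 ]
stand slide [0.1622, -0.514, -0.0137] dr [0.0, 0.0, -0.1079] rows 10.3 tcp [ 0.6055 -0.2281  0.121 ]
dn slide [0.0, 0.0, -0.08] dr [0.0, 0.0, 0.0] rows 1.5 tcp [ 0.6055 -0.2281  0.057 ]
top [377 184  16  21 194] [ 0.5935 -0.2308  0.08  ]
top1 [285 181  15  20 192] [0.6087 0.0098 0.053 ]
[ 0.5952 -0.2332 -0.1265] [ 0.6098  0.0107 -0.055 ] [0.6044 0.203  0.0423]
```

Call:
play_rows(commands=[{"slide": [0, 0, 0.008], "dr": [0, 0, 0]}, {"slide": [0, 0, 0.015], "dr": [0, 0, 0]}, {"slide": [-0.01, -0.0015, 0.0155], "dr": [0, 0, 0]}, {"slide": [-0.025, -0.0037, 0.0155], "dr": [0, 0, 0]}, {"slide": [-0.04, -0.006, 0.0155], "dr": [0, 0, 0]}])

```text
time_s: 9.7
ee_pos: [0.5714, 0.1981, 0.0544]
ee_rot: [-0.007, 0.953, 0.025, 0.3]
contact_force: [-0.2, -0.0, -3.1]
width: 0.424
grip_force: 30.0
```

Call:
play_rows(commands=[{"slide": [-0.03, -0.0045, 0], "dr": [0, 0, 0]}, {"slide": [-0.06, -0.009, 0], "dr": [0, 0, 0]}, {"slide": [-0.08, -0.012, 0.03], "dr": [0, 0, 0]}, {"slide": [-0.1, -0.015, 0.065], "dr": [0, 0, 0]}, {"slide": [-0.12, -0.018, 0.096], "dr": [0, 0, 0]}])

```text
time_s: 10.12
ee_pos: [0.4745, 0.1837, 0.1317]
ee_rot: [-0.007, 0.954, 0.025, 0.3]
contact_force: [1.0, 0.1, -1.4]
width: 0.424
grip_force: 30.0
```

Call:
play_rows(commands=[{"slide": [0.01, -0.03, 0], "dr": [0, 0, -0.01]}, {"slide": [0.02, -0.07, 0], "dr": [0, 0, -0.02]}, {"slide": [0.035, -0.11, 0], "dr": [0, 0, -0.03]}, {"slide": [0.047, -0.15, 0], "dr": [0, 0, -0.04]}, {"slide": [0.06, -0.19, 0], "dr": [0, 0, -0.05]}])

```text
time_s: 10.53
ee_pos: [0.5229, 0.0339, 0.1314]
ee_rot: [-0.001, 0.954, 0.006, 0.301]
contact_force: [0.5, 0.3, -2.7]
width: 0.42
grip_force: 30.0
```

Call:
play_rows(commands=[{"slide": [0.013, -0.04, 0], "dr": [0, 0, -0.01]}, {"slide": [0.026, -0.08, 0], "dr": [0, 0, -0.02]}, {"slide": [0.039, -0.12, 0], "dr": [0, 0, -0.03]}, {"slide": [0.052, -0.16, 0], "dr": [0, 0, -0.04]}, {"slide": [0.065, -0.2, 0], "dr": [0, 0, -0.05]}])

```text
time_s: 10.95
ee_pos: [0.5748, -0.1261, 0.1311]
ee_rot: [0.004, 0.954, -0.013, 0.3]
contact_force: [0.2, 0.6, -2.5]
width: 0.427
grip_force: 30.0
```

Call:
play_rows(commands=[{"slide": [0.01, -0.04, -0.003], "dr": [0, 0, -0.008]}, {"slide": [0.02, -0.08, -0.006], "dr": [0, 0, -0.008]}, {"slide": [0.03, -0.11, -0.01], "dr": [0, 0, -0.008]}, {"slide": [0.036, -0.122, -0.013], "dr": [0, 0, -0.008]}, {"slide": [0.036, -0.122, -0.013], "dr": [0, 0, -0.008]}])

```text
time_s: 11.37
ee_pos: [0.6038, -0.2237, 0.1199]
ee_rot: [0.006, 0.954, -0.016, 0.3]
contact_force: [-0.3, 0.7, -2.8]
width: 0.424
grip_force: 30.0
```

```bash
python3 - <<'E'
from plan import *
s=S[:2]
plan([("stand",pose(s,.13,S[2])),("dn",pose(s,.066,S[2]))])
st=read_state();print(st["ee_pos"],st["width"],st["contact_force"])
E
```

```text
stand slide [0.0022, -0.0056, 0.0013] dr [0.0008, -0.0028, 0.0021] rows 0.1 tcp [ 0.6055 -0.2281  0.121 ]
dn slide [0.0, 0.0, -0.08] dr [0.0, 0.0, 0.0] rows 1.5 tcp [ 0.6055 -0.2281  0.057 ]
[ 0.6038 -0.2237  0.1199] 0.4238243387597982 [-0.3181  0.7442 -2.8162]
```

Call:
play_rows(commands=[{"slide": [0.0018, -0.0045, -0.02], "dr": [0, 0, 0]}, {"slide": [0.0018, -0.0045, -0.045], "dr": [0, 0, 0]}, {"slide": [0.0018, -0.0045, -0.07], "dr": [0, 0, 0]}, {"slide": [0.0018, -0.0045, -0.077], "dr": [0, 0, 0]}, {"slide": [0.0018, -0.0045, -0.077], "dr": [0, 0, 0]}])

```text
time_s: 11.78
ee_pos: [0.6047, -0.2241, 0.0579]
ee_rot: [0.004, 0.954, -0.015, 0.299]
contact_force: [-0.4, -0.0, -2.4]
width: 0.421
grip_force: 30.0
```

Call:
play_rows(commands=[{"slide": [0, 0, 0], "dr": [0, 0, 0]}, {"slide": [0, 0, 0], "dr": [0, 0, 0]}, {"slide": [0, 0, 0], "dr": [0, 0, 0]}, {"slide": [0, 0, 0], "dr": [0, 0, 0]}])

```text
time_s: 12.12
ee_pos: [0.6059, -0.2259, 0.0605]
ee_rot: [0.006, 0.953, -0.015, 0.301]
contact_force: [0.7, -0.1, -2.8]
width: 0.425
grip_force: 30.0
```

Call:
play_rows(commands=[{"slide": [0, -0.0025, -0.003], "dr": [0, 0, 0]}, {"slide": [0, -0.0025, -0.006], "dr": [0, 0, 0]}, {"slide": [0, -0.0025, -0.009], "dr": [0, 0, 0]}, {"slide": [0, -0.0025, -0.01], "dr": [0, 0, 0]}, {"slide": [0, -0.0025, -0.01], "dr": [0, 0, 0]}])

```text
time_s: 12.53
ee_pos: [0.6059, -0.2281, 0.0522]
ee_rot: [0.005, 0.953, -0.015, 0.301]
contact_force: [-5.6, 1.4, 6.7]
width: 0.421
grip_force: 30.0
```

Call:
play_rows(commands=[{"slide": [0, 0, 0], "dr": [0, 0, 0]}, {"slide": [0, 0, 0], "dr": [0, 0, 0]}])

```text
time_s: 12.7
ee_pos: [0.6059, -0.2281, 0.0522]
ee_rot: [0.005, 0.953, -0.015, 0.301]
contact_force: [-4.9, 0.2, 6.9]
width: 0.424
grip_force: 30.0
```

Contact. I release, rise, and move toward the unit on the mat.

Call:
play_rows(commands=[{"slide": [0, 0, 0], "dr": [0, 0, 0]}, {"slide": [0, 0, 0], "dr": [0, 0, 0]}, {"slide": [0, 0, 0], "dr": [0, 0, 0]}, {"slide": [0, 0, 0], "dr": [0, 0, 0]}, {"slide": [0, 0, 0], "dr": [0, 0, 0]}], grip=1)

```text
time_s: 13.12
ee_pos: [0.6056, -0.2278, 0.0514]
ee_rot: [0.005, 0.954, -0.015, 0.3]
contact_force: [-0.3, 0.4, 0.1]
width: 0.742
grip_force: 0.0
```

Call:
play_rows(commands=[{"slide": [0, 0, 0.03], "dr": [0, 0, 0]}, {"slide": [0, 0, 0.07], "dr": [0, 0, 0]}, {"slide": [0, 0, 0.11], "dr": [0, 0, 0]}, {"slide": [0, 0, 0.12], "dr": [0, 0, 0]}, {"slide": [0, 0, 0.12], "dr": [0, 0, 0]}])

```text
time_s: 13.53
ee_pos: [0.6065, -0.2283, 0.1504]
ee_rot: [0.006, 0.953, -0.015, 0.302]
contact_force: [1.0, 0.8, -0.3]
width: 0.998
grip_force: 0.0
```

Call:
play_rows(commands=[{"slide": [0.002, 0.04, -0.005], "dr": [0, 0, 0]}, {"slide": [0.005, 0.08, -0.01], "dr": [0, 0, 0]}, {"slide": [0.007, 0.12, -0.01], "dr": [0, 0, 0]}, {"slide": [0.009, 0.16, -0.01], "dr": [0, 0, 0]}, {"slide": [0.01, 0.2, -0.01], "dr": [0, 0, 0]}])

```text
time_s: 13.95
ee_pos: [0.6129, -0.0661, 0.1375]
ee_rot: [0.005, 0.954, -0.015, 0.299]
contact_force: [0.6, -0.3, 0.5]
width: 0.997
grip_force: 0.0
```

Call:
play_rows(commands=[{"slide": [0.002, 0.04, -0.005], "dr": [0, 0, -0.03]}, {"slide": [0.003, 0.08, -0.01], "dr": [0, 0, -0.03]}, {"slide": [0.003, 0.098, -0.01], "dr": [0, 0, -0.03]}, {"slide": [0.003, 0.098, -0.01], "dr": [0, 0, -0.03]}, {"slide": [0.003, 0.098, -0.01], "dr": [0, 0, -0.03]}])

```text
time_s: 14.37
ee_pos: [0.6155, 0.0113, 0.13]
ee_rot: [0.008, 0.954, -0.025, 0.299]
contact_force: [-0.9, 0.1, -0.4]
width: 1.001
grip_force: 0.0
```

```bash
python3 - <<'E'
from plan import *
# unit on the mat: released at TCP .6166,.0099,.0248
c,Q=pose(M[:2],.0335,M[2]); 
plan([("dn",(np.array([.6166,.0099,.0255]),Q))])
st=read_state();print(st["ee_pos"],st["width"],st["contact_force"])
E
```

```text
dn slide [0.0014, -0.0017, -0.1306] dr [0.0009, -0.0036, -0.0017] rows 2.5 tcp [0.6166 0.0099 0.0255]
[0.6155 0.0113 0.13  ] 1.0009702992291105 [-0.9071  0.135  -0.4493]
```

Call:
play_rows(commands=[{"slide": [0, 0, -0.03], "dr": [0, 0, 0]}, {"slide": [0.0005, 0, -0.07], "dr": [0, 0, 0]}, {"slide": [0.0005, 0, -0.11], "dr": [0, 0, 0]}, {"slide": [0.0005, 0, -0.13], "dr": [0, 0, 0]}, {"slide": [0.0005, 0, -0.1305], "dr": [0, 0, 0]}])

```text
time_s: 14.78
ee_pos: [0.6142, 0.0091, 0.0225]
ee_rot: [0.009, 0.954, -0.027, 0.297]
contact_force: [-0.2, 0.4, -1.0]
width: 1.001
grip_force: 0.0
```

Call:
play_rows(commands=[{"slide": [0, 0, 0], "dr": [0, 0, 0]}, {"slide": [0, 0, 0], "dr": [0, 0, 0]}, {"slide": [0, 0, 0], "dr": [0, 0, 0]}, {"slide": [0, 0, 0], "dr": [0, 0, 0]}])

```text
time_s: 15.12
ee_pos: [0.6171, 0.0103, 0.0285]
ee_rot: [0.009, 0.953, -0.027, 0.301]
contact_force: [-0.5, 0.6, -0.6]
width: 1.001
grip_force: 0.0
```

Call:
play_rows(commands=[{"slide": [0, 0, -0.0015], "dr": [0, 0, 0]}, {"slide": [0, 0, -0.0015], "dr": [0, 0, 0]}, {"slide": [0, 0, -0.0015], "dr": [0, 0, 0]}, {"slide": [0, 0, -0.0015], "dr": [0, 0, 0]}, {"slide": [0, 0, -0.0015], "dr": [0, 0, 0]}], grip=0)

```text
time_s: 15.53
ee_pos: [0.6165, 0.0107, 0.026]
ee_rot: [0.009, 0.953, -0.026, 0.3]
contact_force: [-0.5, -0.2, -0.1]
width: 0.685
grip_force: 0.0
```

Call:
play_rows(commands=[{"slide": [0, 0, 0], "dr": [0, 0, 0]}, {"slide": [0, 0, 0], "dr": [0, 0, 0]}, {"slide": [0, 0, 0], "dr": [0, 0, 0]}, {"slide": [0, 0, 0], "dr": [0, 0, 0]}, {"slide": [0, 0, 0], "dr": [0, 0, 0]}])

```text
time_s: 15.95
ee_pos: [0.6164, 0.0106, 0.0259]
ee_rot: [0.009, 0.953, -0.027, 0.3]
contact_force: [-0.1, -0.7, 0.4]
width: 0.426
grip_force: 30.0
```

Call:
play_rows(commands=[{"slide": [0, 0, 0], "dr": [0, 0, 0]}, {"slide": [0, 0, 0], "dr": [0, 0, 0]}])

```text
time_s: 16.12
ee_pos: [0.6164, 0.0106, 0.0259]
ee_rot: [0.009, 0.953, -0.026, 0.3]
contact_force: [0.1, -0.7, 0.3]
width: 0.422
grip_force: 30.0
```

Call:
play_rows(commands=[{"slide": [0, 0, 0.03], "dr": [0, 0, 0]}, {"slide": [0, 0, 0.07], "dr": [0, 0, 0]}, {"slide": [0, 0, 0.11], "dr": [0, 0, 0]}, {"slide": [0, 0, 0.14], "dr": [0, 0, 0]}, {"slide": [0, 0, 0.14], "dr": [0, 0, 0]}])

```text
time_s: 16.53
ee_pos: [0.6182, 0.0106, 0.1432]
ee_rot: [0.009, 0.952, -0.026, 0.304]
contact_force: [-0.2, 0.2, -1.5]
width: 0.423
grip_force: 30.0
```

```bash
python3 - <<'E'
from plan import *
f=lambda x,z:pose(loc(P,x),z,P[2])
plan([("front",f(-.13,.14)),("low",f(-.08,.0645)),("in",f(0,.0645)),("dn",f(0,.051))])
E
```

```text
front slide [-0.183, 0.2114, -0.0153] dr [0.0005, 0.0085, 0.2589] rows 5.4 tcp [0.4717 0.1798 0.131 ]
low slide [0.0618, 0.0092, -0.0944] dr [0.0, 0.0, 0.0] rows 2.2 tcp [0.5212 0.1871 0.0555]
in slide [0.0989, 0.0147, 0.0] dr [0.0, 0.0, 0.0] rows 1.9 tcp [0.6003 0.1989 0.0555]
dn slide [0.0, 0.0, -0.0169] dr [0.0, 0.0, 0.0] rows 0.3 tcp [0.6003 0.1989 0.042 ]
```

Call:
play_rows(commands=[{"slide": [-0.04, 0.01, -0.002], "dr": [0, 0, 0.05]}, {"slide": [-0.08, 0.03, -0.005], "dr": [0, 0, 0.1]}, {"slide": [-0.12, 0.05, -0.008], "dr": [0, 0, 0.15]}, {"slide": [-0.155, 0.075, -0.01], "dr": [0, 0, 0.2]}, {"slide": [-0.181, 0.1, -0.01], "dr": [0, 0, 0.2589]}])

```text
time_s: 16.95
ee_pos: [0.4686, 0.0909, 0.1278]
ee_rot: [-0.022, 0.952, 0.071, 0.298]
contact_force: [0.4, 0.5, -2.2]
width: 0.423
grip_force: 30.0
```

Call:
play_rows(commands=[{"slide": [0, 0.04, 0], "dr": [0, 0, 0]}, {"slide": [0, 0.08, 0], "dr": [0, 0, 0]}, {"slide": [0, 0.11, 0], "dr": [0, 0, 0]}, {"slide": [0, 0.111, 0], "dr": [0, 0, 0]}, {"slide": [0, 0.111, 0], "dr": [0, 0, 0]}])

```text
time_s: 17.37
ee_pos: [0.4708, 0.1813, 0.1286]
ee_rot: [-0.022, 0.951, 0.072, 0.299]
contact_force: [0.0, -0.7, -1.5]
width: 0.426
grip_force: 30.0
```

```bash
python3 - <<'E'
from plan import *
f=lambda x,z:pose(loc(P,x),z,P[2])
plan([("low",f(-.08,.0645)),("in",f(0,.0645)),("dn",f(0,.051))])
E
```

```text
low slide [0.063, 0.0073, -0.0914] dr [0.0017, -0.0026, -0.0036] rows 2.1 tcp [0.5212 0.1871 0.0555]
in slide [0.0989, 0.0147, 0.0] dr [0.0, 0.0, 0.0] rows 1.9 tcp [0.6003 0.1989 0.0555]
dn slide [0.0, 0.0, -0.0169] dr [0.0, 0.0, 0.0] rows 0.3 tcp [0.6003 0.1989 0.042 ]
```

Call:
play_rows(commands=[{"slide": [0.02, 0.002, -0.03], "dr": [0, 0, 0]}, {"slide": [0.04, 0.005, -0.06], "dr": [0, 0, 0]}, {"slide": [0.06, 0.0075, -0.085], "dr": [0, 0, 0]}, {"slide": [0.063, 0.0075, -0.0914], "dr": [0, 0, 0]}, {"slide": [0.063, 0.0075, -0.0914], "dr": [0, 0, 0]}])

```text
time_s: 17.78
ee_pos: [0.5213, 0.1841, 0.0537]
ee_rot: [-0.021, 0.952, 0.07, 0.297]
contact_force: [-0.4, 0.0, -2.2]
width: 0.425
grip_force: 30.0
```

Call:
play_rows(commands=[{"slide": [0, 0, 0], "dr": [0, 0, 0]}, {"slide": [0, 0, 0], "dr": [0, 0, 0]}, {"slide": [0, 0, 0], "dr": [0, 0, 0]}, {"slide": [0, 0, 0], "dr": [0, 0, 0]}])

```text
time_s: 18.12
ee_pos: [0.522, 0.1854, 0.0575]
ee_rot: [-0.022, 0.951, 0.07, 0.3]
contact_force: [-0.6, 0.1, -1.8]
width: 0.423
grip_force: 30.0
```

Call:
play_rows(commands=[{"slide": [0.015, 0.0035, 0], "dr": [0, 0, 0]}, {"slide": [0.035, 0.0065, 0], "dr": [0, 0, 0]}, {"slide": [0.055, 0.01, 0], "dr": [0, 0, 0]}, {"slide": [0.075, 0.0135, 0], "dr": [0, 0, 0]}, {"slide": [0.09, 0.0155, 0], "dr": [0, 0, 0]}])

```text
time_s: 18.53
ee_pos: [0.5951, 0.1981, 0.0575]
ee_rot: [-0.022, 0.951, 0.071, 0.3]
contact_force: [-0.4, -0.3, -2.0]
width: 0.424
grip_force: 30.0
```

Call:
play_rows(commands=[{"slide": [0.008, 0.0015, 0], "dr": [0, 0, 0]}, {"slide": [0.008, 0.0015, 0], "dr": [0, 0, 0]}, {"slide": [0.008, 0.0015, 0], "dr": [0, 0, 0]}, {"slide": [0.008, 0.0015, 0], "dr": [0, 0, 0]}, {"slide": [0.008, 0.0015, 0], "dr": [0, 0, 0]}])

```text
time_s: 18.95
ee_pos: [0.5998, 0.199, 0.0568]
ee_rot: [-0.022, 0.951, 0.071, 0.3]
contact_force: [-0.7, 0.4, -2.2]
width: 0.421
grip_force: 30.0
```

Call:
play_rows(commands=[{"slide": [0, 0, 0], "dr": [0, 0, 0]}, {"slide": [0, 0, 0], "dr": [0, 0, 0]}, {"slide": [0, 0, 0], "dr": [0, 0, 0]}])

```text
time_s: 19.2
ee_pos: [0.6003, 0.199, 0.0568]
ee_rot: [-0.022, 0.951, 0.07, 0.3]
contact_force: [-0.2, 1.1, -1.8]
width: 0.424
grip_force: 30.0
```

Call:
play_rows(commands=[{"slide": [0, 0, -0.004], "dr": [0, 0, 0]}, {"slide": [0, 0, -0.008], "dr": [0, 0, 0]}, {"slide": [0, 0, -0.012], "dr": [0, 0, 0]}, {"slide": [0, 0, -0.015], "dr": [0, 0, 0]}, {"slide": [0, 0, -0.0175], "dr": [0, 0, 0]}])

```text
time_s: 19.62
ee_pos: [0.6004, 0.199, 0.0428]
ee_rot: [-0.022, 0.951, 0.07, 0.3]
contact_force: [-25.4, -8.0, 34.6]
width: 0.423
grip_force: 30.0
```

Call:
play_rows(commands=[{"slide": [0, 0, 0], "dr": [0, 0, 0]}, {"slide": [0, 0, 0], "dr": [0, 0, 0]}, {"slide": [0, 0, 0], "dr": [0, 0, 0]}])

```text
time_s: 19.87
ee_pos: [0.6006, 0.1991, 0.0428]
ee_rot: [-0.022, 0.951, 0.07, 0.3]
contact_force: [1.2, -0.6, -0.2]
width: 0.422
grip_force: 30.0
```

Call:
play_rows(commands=[{"slide": [0, 0, 0], "dr": [0, 0, 0]}, {"slide": [0, 0, 0], "dr": [0, 0, 0]}, {"slide": [0, 0, 0], "dr": [0, 0, 0]}, {"slide": [0, 0, 0], "dr": [0, 0, 0]}, {"slide": [0, 0, 0], "dr": [0, 0, 0]}], grip=1)

```text
time_s: 20.28
ee_pos: [0.6004, 0.199, 0.0428]
ee_rot: [-0.022, 0.951, 0.07, 0.3]
contact_force: [-0.3, -0.8, -0.7]
width: 0.742
grip_force: 0.0
```

Call:
play_rows(commands=[{"slide": [-0.02, -0.003, 0.0289], "dr": [0, 0, 0]}, {"slide": [-0.045, -0.0067, 0.065], "dr": [0, 0, 0]}, {"slide": [-0.07, -0.0104, 0.1], "dr": [0, 0, 0]}, {"slide": [-0.095, -0.0141, 0.137], "dr": [0, 0, 0]}, {"slide": [-0.11, -0.0163, 0.159], "dr": [0, 0, 0]}])

```text
time_s: 20.7
ee_pos: [0.5113, 0.186, 0.1726]
ee_rot: [-0.022, 0.951, 0.071, 0.301]
contact_force: [0.3, 0.4, 0.6]
width: 0.998
grip_force: 0.0
```

Call:
play_rows(commands=[{"slide": [-0.04, 0, 0.03], "dr": [0, 0, 0]}, {"slide": [-0.08, 0, 0.06], "dr": [0, 0, 0]}, {"slide": [-0.12, 0, 0.09], "dr": [0, 0, 0]}, {"slide": [-0.15, 0, 0.11], "dr": [0, 0, 0]}, {"slide": [-0.15, 0, 0.11], "dr": [0, 0, 0]}], grip=0)

```text
time_s: 21.12
ee_pos: [0.3905, 0.1864, 0.2618]
ee_rot: [-0.023, 0.95, 0.071, 0.302]
contact_force: [0.3, 0.2, 0.3]
width: 0.679
grip_force: 0.0
```

```bash
python3 - <<'E'
from plan import *
from cell import *
for n in("top","side"): pickle.dump(read_camera(n),open(n+"2.pkl","wb"))
t,s=load("top2"),load("side2")
from fit import W
b=.012
def box(p,x0,x1,y0,y1,z): return W(p,[(x0,y0,z),(x1,y0,z),(x1,y1,z),(x0,y1,z)])
m=lambda p,z:(box(p,-.028,.028,-.02,.02,z),(255,0,255))
items=[(box(P,-.07,.12,-.075,.075,b),(0,255,255)),(box(P,-.036,.036,-.028,.028,.02),(255,255,0)),(box(S,-.036,.036,-.028,.028,.03),(0,0,255)),m(P,.07),m(S,.08)]
A=np.zeros((600,800,3),np.uint8)
for c,u,v,x,y in((t,165,145,0,0),(t,340,150,400,0),(s,155,250,0,300),(s,270,150,400,300)):
    im=cv2.resize(c["pixels"][v:v+75,u:u+100,::-1],None,fx=4,fy=4,interpolation=cv2.INTER_CUBIC)
    for q,col in items: cv2.polylines(im,[np.int32(((proj(c,q)-[u,v])+.5)*4*16)],True,col,1,cv2.LINE_AA,4)
    A[y:y+300,x:x+400]=im
cv2.imwrite("pics/ov2.png",A)
# handle target geometry
def grip(a,rr=.11):
    e=np.radians(55)-a; return W(P,[(.085-rr*np.cos(e),.105,.21+rr*np.sin(e))])[0]
for a in(0,.03,.1,.4,.75): print(a,grip(a))
print(read_state()["ee_pos"])
E
```

```text
press [0.5941 0.198  0.1476] 8.459623750181382
[[-0.5694  0.3162 -0.8478 -0.5401  0.6704 -0.3473  1.3346  0.2393 -0.9673]
 [ 0.1658  0.1085  0.0262  0.7043 -0.1844 -0.5045 -1.8148  0.8837 -4.1703]]
stand [ 0.5992 -0.2279 -0.033   0.0278]
[[-0.2295 -0.38    0.0063  0.4053  0.7252 -0.1865 -0.1004 -0.1439 -0.257
   0.3368]
 [-0.5931  0.2938  0.0782 -0.1597 -0.966   0.1653 -0.532  -0.067   0.4219
  -0.094 ]]
unit [ 0.5952 -0.2332 -0.1265]
[[-0.8684  0.8826  1.0056 -0.7757  0.4487  1.4504  0.2663  0.1273]
 [-0.3876 -0.2708 -0.5487 -1.1831 -0.2044  0.1624  1.2149  1.0297]]
ref [0.598  0.2018 0.0518]
[[-0.6615 -0.7083  0.1187 -0.5047  0.263 ]
 [ 0.5424 -0.2271  0.8802 -0.7455 -1.0423]]
handle [0.0286] [ 1.8385 -1.7344  0.0351 -1.0263]
0 [0.6003 0.305  0.3001]
0.03 [0.5977 0.3047 0.2982]
0.1 [0.5917 0.3038 0.2934]
0.4 [0.5705 0.3006 0.2684]
0.75 [0.5563 0.2985 0.2329]
[0.3924 0.1863 0.2588]
```

View pics/ov2.png

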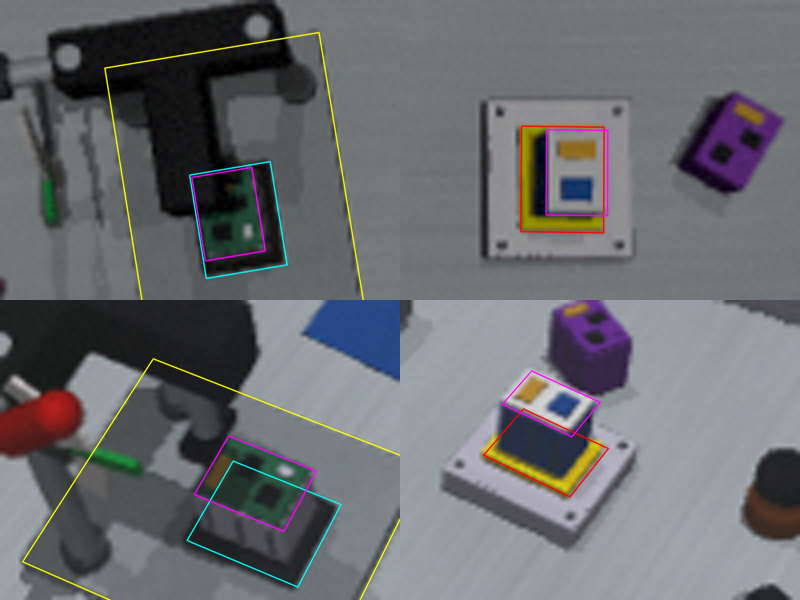

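The overlay shows both modules swapped, centred and square to within about 2–3 mm. The unit is at top pixel (224,199) and the reference at (484,193). Next is the handle. I will grip it from above and follow its arc.

```bash
cat > hd.py <<'E'
from plan import *
from fit import W
from scipy.optimize import least_squares
def grip(a,rr=.11):
    e=np.radians(55)-a; return W(P,[(.085-rr*np.cos(e),.105,.21+rr*np.sin(e))])[0]
def red(c):
    h=cv2.cvtColor(c["pixels"],cv2.COLOR_RGB2HSV); m=cv2.inRange(h,(0,150,50),(6,255,255))|cv2.inRange(h,(174,150,50),(180,255,255))
    _,l,st,ce=cv2.connectedComponentsWithStats(m); return [(st[i,4],ce[i]) for i in range(1,len(st)) if st[i,4]>40]
def angle(k):
    cs=[load("top"+k),load("side"+k)]; out=[]
    for c in cs:
        x0=proj(c,grip(.3))[0]; ce=min(red(c),key=lambda r:np.linalg.norm(r[1]-x0))
        A=np.linspace(-.1,1.2,261); d=[np.linalg.norm(proj(c,grip(a))[0]-ce[1]) for a in A]; i=np.argmin(d); out.append((ce,A[i],d[i]))
    return out
E
python3 - <<'E' | grep -v '^ \|^\[\['
from hd import *
print(angle("2"))
a=.06
g=grip(a); W_=lambda a,lean:pose(grip(a)[:2],grip(a)[2],P[2],lean)
hi=pose(g[:2],g[2]+.12,P[2],0)
plan([("hi",hi),("dn",W_(a,0))]+[("%.2f"%b,W_(b,np.degrees(b-a))) for b in(.2,.35,.5,.65,.75)])
E
```

```text
press [0.5941 0.198  0.1476] 8.459623750181382
stand [ 0.5992 -0.2279 -0.033   0.0278]
unit [ 0.5952 -0.2332 -0.1265]
ref [0.598  0.2018 0.0518]
handle [0.0286] [ 1.8385 -1.7344  0.0351 -1.0263]
[((np.int32(158), array([157.7722, 189.6203])), np.float64(0.044999999999999984), np.float64(0.7389842959210942)), ((np.int32(236), array([163.5678, 280.0339])), np.float64(0.035), np.float64(0.35144191471534086))]
hi slide [0.2534, 0.1475, 0.183] dr [-0.115, 0.7716, -0.0013] rows 6.6 tcp [0.5951 0.3043 0.4052]
dn slide [0.0, 0.0, -0.15] dr [0.0, 0.0, 0.0] rows 2.9 tcp [0.5951 0.3043 0.2852]
0.20 slide [-0.0121, -0.0018, -0.0128] dr [0.0262, -0.1763, 0.0] rows 1.1 tcp [0.5854 0.3028 0.2749]
0.35 slide [-0.0109, -0.0016, -0.0155] dr [0.0281, -0.1889, 0.0] rows 1.2 tcp [0.5766 0.3015 0.2625]
0.50 slide [-0.0085, -0.0013, -0.017] dr [0.0281, -0.1889, 0.0] rows 1.2 tcp [0.5699 0.3005 0.2489]
0.65 slide [-0.0059, -0.0009, -0.0181] dr [0.0281, -0.1889, 0.0] rows 1.2 tcp [0.5652 0.2998 0.2344]
0.75 slide [-0.0024, -0.0004, -0.0125] dr [0.0187, -0.1259, 0.0] rows 0.8 tcp [0.5632 0.2995 0.2244]
```

Call:
play_rows(commands=[{"slide": [0, 0, 0.05], "dr": [0, 0, 0]}, {"slide": [0.02, 0.02, 0.1], "dr": [-0.02, 0.13, 0]}, {"slide": [0.05, 0.04, 0.15], "dr": [-0.04, 0.26, 0]}, {"slide": [0.08, 0.06, 0.183], "dr": [-0.06, 0.4, 0]}, {"slide": [0.11, 0.08, 0.183], "dr": [-0.08, 0.53, 0]}], grip=1)

```text
time_s: 21.63
ee_pos: [0.4609, 0.2356, 0.3939]
ee_rot: [-0.008, 0.989, 0.072, 0.125]
contact_force: [-0.5, -0.4, 1.7]
width: 0.913
grip_force: 0.0
```

Call:
play_rows(commands=[{"slide": [0.03, 0.02, 0], "dr": [-0.018, 0.12, 0]}, {"slide": [0.07, 0.035, 0], "dr": [-0.035, 0.24, 0]}, {"slide": [0.11, 0.05, 0], "dr": [-0.035, 0.24, 0]}, {"slide": [0.143, 0.0675, 0], "dr": [-0.035, 0.24, 0]}, {"slide": [0.143, 0.0675, 0], "dr": [-0.035, 0.24, 0]}])

```text
time_s: 22.05
ee_pos: [0.5786, 0.2902, 0.3843]
ee_rot: [0.0, 0.997, 0.072, 0.027]
contact_force: [-0.3, -0.8, -1.0]
width: 1.0
grip_force: 0.0
```

Call:
play_rows(commands=[{"slide": [0, 0, 0], "dr": [0, 0, 0]}, {"slide": [0, 0, 0], "dr": [0, 0, 0]}, {"slide": [0, 0, 0], "dr": [0, 0, 0]}])

```text
time_s: 22.3
ee_pos: [0.5733, 0.2888, 0.3923]
ee_rot: [-0.001, 0.997, 0.073, 0.031]
contact_force: [0.7, 0.6, 0.3]
width: 0.998
grip_force: 0.0
```

```bash
python3 - <<'E' | grep dn
from hd import *
g=grip(.04); plan([("dn",pose(g[:2],g[2],P[2],0))])
E
```

```text
dn slide [0.0294, 0.0197, -0.1323] dr [-0.0091, 0.0796, 0.0018] rows 2.6 tcp [0.5968 0.3045 0.2865]
```

Call:
play_rows(commands=[{"slide": [0.0294, 0.0197, 0], "dr": [-0.009, 0.08, 0]}, {"slide": [0.0294, 0.0197, 0], "dr": [-0.009, 0.08, 0]}, {"slide": [0.0294, 0.0197, -0.04], "dr": [-0.009, 0.08, 0]}, {"slide": [0.0294, 0.0197, -0.08], "dr": [-0.009, 0.08, 0]}, {"slide": [0.0294, 0.0197, -0.11], "dr": [-0.009, 0.08, 0]}])

```text
time_s: 22.72
ee_pos: [0.5963, 0.3046, 0.3026]
ee_rot: [0.0, 0.997, 0.073, -0.0]
contact_force: [0.5, 0.3, -0.8]
width: 1.0
grip_force: 0.0
```

Call:
play_rows(commands=[{"slide": [0, 0, -0.015], "dr": [0, 0, 0]}, {"slide": [0, 0, -0.022], "dr": [0, 0, 0]}, {"slide": [0, 0, -0.022], "dr": [0, 0, 0]}, {"slide": [0, 0, -0.022], "dr": [0, 0, 0]}, {"slide": [0, 0, -0.022], "dr": [0, 0, 0]}])

```text
time_s: 23.13
ee_pos: [0.5972, 0.3051, 0.2885]
ee_rot: [-0.0, 0.997, 0.073, 0.001]
contact_force: [0.0, -0.2, -0.6]
width: 0.997
grip_force: 0.0
```

```bash
python3 - <<'E' | grep dn
from hd import *
g=grip(.04); plan([("dn",pose(g[:2],g[2],P[2],0))])
E
```

```text
dn slide [-0.0005, -0.0007, -0.0025] dr [-0.0013, 0.0023, 0.0014] rows 0.1 tcp [0.5968 0.3045 0.2865]
```

Call:
play_rows(commands=[{"slide": [0, 0, -0.0025], "dr": [0, 0, 0]}, {"slide": [0, 0, -0.0025], "dr": [0, 0, 0]}, {"slide": [0, 0, -0.0025], "dr": [0, 0, 0]}, {"slide": [0, 0, -0.0025], "dr": [0, 0, 0]}, {"slide": [0, 0, -0.0025], "dr": [0, 0, 0]}], grip=0)

```text
time_s: 23.55
ee_pos: [0.5971, 0.305, 0.2847]
ee_rot: [0.0, 0.997, 0.073, -0.0]
contact_force: [-0.4, -0.6, 0.3]
width: 0.681
grip_force: 0.0
```

Call:
play_rows(commands=[{"slide": [0, 0, 0], "dr": [0, 0, 0]}, {"slide": [0, 0, 0], "dr": [0, 0, 0]}, {"slide": [0, 0, 0], "dr": [0, 0, 0]}, {"slide": [0, 0, 0], "dr": [0, 0, 0]}, {"slide": [0, 0, 0], "dr": [0, 0, 0]}])

```text
time_s: 23.97
ee_pos: [0.5971, 0.305, 0.2845]
ee_rot: [0.0, 0.997, 0.073, -0.0]
contact_force: [0.2, 0.1, -0.3]
width: 0.33
grip_force: 0.0
```

Call:
play_rows(commands=[{"slide": [0, 0, 0], "dr": [0, 0, 0]}, {"slide": [0, 0, 0], "dr": [0, 0, 0]}, {"slide": [0, 0, 0], "dr": [0, 0, 0]}, {"slide": [0, 0, 0], "dr": [0, 0, 0]}, {"slide": [0, 0, 0], "dr": [0, 0, 0]}])

```text
time_s: 24.38
ee_pos: [0.5968, 0.3062, 0.2846]
ee_rot: [-0.001, 0.997, 0.074, -0.0]
contact_force: [0.9, 8.5, -1.8]
width: 0.209
grip_force: 30.0
```

```bash
python3 - <<'E' | grep 'to\|0\.' | tail -6
from hd import *
a=.04
W_=lambda a,l:pose(grip(a)[:2],grip(a)[2],P[2],l)
plan([("to%.2f"%b,W_(b,np.degrees(b-a))) for b in(.16,.28,.40,.52,.64,.76)],W_(a,0))
E
```

```text
to0.16 slide [-0.0107, -0.0016, -0.0107] dr [0.0225, -0.1511, 0.0] rows 1.0 tcp [0.5882 0.3032 0.278 ]
to0.28 slide [-0.0094, -0.0014, -0.0119] dr [0.0225, -0.1511, 0.0] rows 1.0 tcp [0.5807 0.3021 0.2685]
to0.40 slide [-0.0079, -0.0012, -0.0129] dr [0.0225, -0.1511, -0.0] rows 1.0 tcp [0.5744 0.3012 0.2581]
to0.52 slide [-0.0063, -0.0009, -0.0138] dr [0.0225, -0.1511, 0.0] rows 1.0 tcp [0.5693 0.3004 0.2471]
to0.64 slide [-0.0046, -0.0007, -0.0145] dr [0.0225, -0.1511, 0.0] rows 1.0 tcp [0.5656 0.2999 0.2355]
to0.76 slide [-0.0029, -0.0004, -0.0149] dr [0.0225, -0.1511, -0.0] rows 1.0 tcp [0.5633 0.2995 0.2236]
```

Call:
play_rows(commands=[{"slide": [-0.0044, -0.0007, -0.0042], "dr": [0.009, -0.0604, 0]}, {"slide": [-0.0087, -0.0013, -0.0086], "dr": [0.018, -0.1209, 0]}, {"slide": [-0.0127, -0.0019, -0.0131], "dr": [0.027, -0.1813, 0]}, {"slide": [-0.0165, -0.0025, -0.0178], "dr": [0.036, -0.2418, 0]}, {"slide": [-0.0201, -0.003, -0.0226], "dr": [0.045, -0.3022, 0]}])

```text
time_s: 24.8
ee_pos: [0.5811, 0.3039, 0.2662]
ee_rot: [-0.01, 0.99, 0.073, 0.121]
contact_force: [13.3, 13.3, -9.7]
width: 0.205
grip_force: 30.0
```

Call:
play_rows(commands=[{"slide": [-0.0032, -0.0005, -0.0051], "dr": [0.009, -0.0604, 0]}, {"slide": [-0.0063, -0.0009, -0.0103], "dr": [0.018, -0.1209, 0]}, {"slide": [-0.0092, -0.0014, -0.0157], "dr": [0.027, -0.1813, 0]}, {"slide": [-0.0118, -0.0018, -0.0211], "dr": [0.036, -0.2418, 0]}, {"slide": [-0.0142, -0.0021, -0.0267], "dr": [0.045, -0.3022, 0]}])

```text
time_s: 25.22
ee_pos: [0.5705, 0.3024, 0.2452]
ee_rot: [-0.019, 0.968, 0.071, 0.239]
contact_force: [27.3, 16.0, -13.5]
width: 0.206
grip_force: 30.0
```

Call:
play_rows(commands=[{"slide": [-0.0019, -0.0003, -0.0058], "dr": [0.009, -0.0604, 0]}, {"slide": [-0.0036, -0.0005, -0.0116], "dr": [0.018, -0.1209, 0]}, {"slide": [-0.0052, -0.0008, -0.0175], "dr": [0.027, -0.1813, 0]}, {"slide": [-0.0064, -0.001, -0.0234], "dr": [0.036, -0.2418, 0]}, {"slide": [-0.0075, -0.0011, -0.0294], "dr": [0.045, -0.3022, 0]}])

```text
time_s: 25.63
ee_pos: [0.5645, 0.3017, 0.2228]
ee_rot: [-0.028, 0.932, 0.069, 0.354]
contact_force: [23.4, 8.6, -5.2]
width: 0.207
grip_force: 30.0
```

Call:
play_rows(commands=[{"slide": [0, 0, 0], "dr": [0, 0, 0]}, {"slide": [0, 0, 0], "dr": [0, 0, 0]}, {"slide": [0, 0, 0], "dr": [0, 0, 0]}, {"slide": [0, 0, 0], "dr": [0, 0, 0]}])

```text
time_s: 25.97
ee_pos: [0.5642, 0.3015, 0.2221]
ee_rot: [-0.028, 0.933, 0.069, 0.352]
contact_force: [14.1, 13.9, -7.6]
width: 0.207
grip_force: 30.0
```

```bash
python3 - <<'E' | tail -3
from hd import *
from cell import *
for n in("top","side"): pickle.dump(read_camera(n),open(n+"3.pkl","wb"))
try: print(angle("3"))
except Exception as e: print(e)
st=read_state();q=st["ee_rot"];z=R.from_quat([q[1],q[2],q[3],q[0]]).apply([0,0,1]); g=st["ee_pos"]-.011*z
d=g-W(P,[(.085,.105,.21)])[0]; f=-(d[0]*np.cos(P[2])+d[1]*np.sin(P[2])); print("angle",np.radians(55)-np.arctan2(d[2],f),"r",np.hypot(f,d[2]))
E
```

```text
handle [0.0286] [ 1.8385 -1.7344  0.0351 -1.0263]
[((np.int32(181), array([166.8619, 207.1657])), np.float64(0.615), np.float64(0.19208206867206584)), ((np.int32(156), array([182.0513, 303.2949])), np.float64(0.545), np.float64(5.763710262554483))]
angle 0.7711666142083451 r 0.10852333949743583
```

Call:
play_rows(commands=[{"slide": [0, 0, 0], "dr": [0, 0, 0]}, {"slide": [0, 0, 0], "dr": [0, 0, 0]}, {"slide": [0, 0, 0], "dr": [0, 0, 0]}, {"slide": [0, 0, 0], "dr": [0, 0, 0]}, {"slide": [0, 0, 0], "dr": [0, 0, 0]}], grip=0.7)

```text
time_s: 26.48
ee_pos: [0.5636, 0.2999, 0.2217]
ee_rot: [-0.026, 0.934, 0.068, 0.351]
contact_force: [0.4, -0.8, -0.3]
width: 0.526
grip_force: 0.0
```

Call:
play_rows(commands=[{"slide": [0, 0, 0], "dr": [0, 0, 0]}, {"slide": [-0.02, -0.003, 0.0232], "dr": [0, 0, 0]}, {"slide": [-0.045, -0.0067, 0.0523], "dr": [0, 0, 0]}, {"slide": [-0.07, -0.0104, 0.0813], "dr": [0, 0, 0]}, {"slide": [-0.0973, -0.0145, 0.113], "dr": [0, 0, 0]}])

```text
time_s: 26.9
ee_pos: [0.4848, 0.288, 0.3124]
ee_rot: [-0.026, 0.934, 0.068, 0.35]
contact_force: [-0.1, 0.3, 0.6]
width: 0.7
grip_force: 0.0
```

Call:
play_rows(commands=[{"slide": [-0.04, 0, 0.02], "dr": [0, 0, 0]}, {"slide": [-0.08, 0, 0.04], "dr": [0, 0, 0]}, {"slide": [-0.12, 0, 0.06], "dr": [0, 0, 0]}, {"slide": [-0.16, 0, 0.08], "dr": [0, 0, 0]}, {"slide": [-0.18, 0, 0.09], "dr": [0, 0, 0]}])

```text
time_s: 27.32
ee_pos: [0.3396, 0.2881, 0.3865]
ee_rot: [-0.028, 0.933, 0.068, 0.352]
contact_force: [0.1, 0.1, 0.5]
width: 0.696
grip_force: 0.0
```

Call:
play_rows(commands=[{"slide": [0, -0.04, 0], "dr": [0, 0, 0]}, {"slide": [0, -0.08, 0], "dr": [0, 0, 0]}, {"slide": [0, -0.12, 0], "dr": [0, 0, 0]}, {"slide": [0, -0.16, 0], "dr": [0, 0, 0]}, {"slide": [0, -0.18, 0], "dr": [0, 0, 0]}])

```text
time_s: 27.73
ee_pos: [0.3412, 0.1425, 0.3846]
ee_rot: [-0.026, 0.933, 0.068, 0.352]
contact_force: [0.7, 0.7, 0.4]
width: 0.7
grip_force: 0.0
```

```bash
python3 - <<'E' | tail -1
from hd import *
from cell import *
for n in("top","side"): pickle.dump(read_camera(n),open(n+"4.pkl","wb"))
t,s=load("top4"),load("side4")
A=np.hstack([cv2.resize(c["pixels"][v:v+100,u:u+133,::-1],(400,300),interpolation=cv2.INTER_CUBIC) for c,u,v in((t,140,140),(s,140,240))])
cv2.imwrite("pics/end.png",A)
print(angle("4"),read_state()["ee_pos"])
E
```

```text
[((np.int32(215), array([167.6698, 209.1628])), np.float64(0.7100000000000001), np.float64(0.4352269770118365)), ((np.int32(360), array([190.6278, 306.7806])), np.float64(0.74), np.float64(1.1813115035467392))] [0.3418 0.1423 0.3848]
```

View pics/end.png

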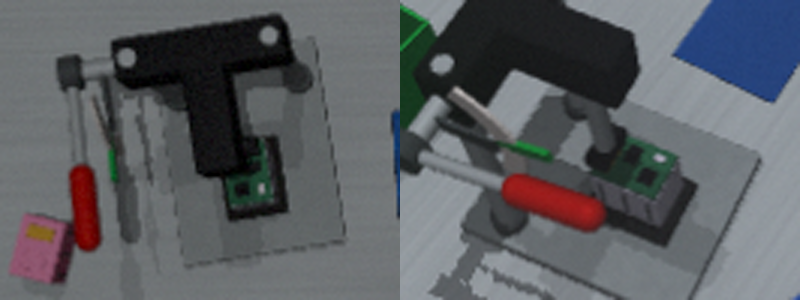

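The handle is parallel to the green mark. The cameras give 0.71–0.74 rad and the gripper pose while holding it gave 0.77. The unit is still square on its pad and nothing touches it, so I hand in.

```bash
python3 -c "
from cell import *
print(sign_off())"
```

```text
the job is handed in; nothing more can be done
None
```

I swapped the two modules, set the handle at the green mark (about 0.74 rad), and handed the job in at about 28 s of robot time; the hand-in returned no verdict.

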